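Set out the pattern plates in trays on the swivel board

TASK

Turn the tilted swivel board level and clamp it with its knob, turned clockwise as far as it goes. Then, for each of the loose pattern plates on the table, lift just the top tray off the nested stack without bringing the next one up, set it flat on the board, crosswise between the lips, and lay the plate flat in the middle of the tray; every plate gets its own tray. Leave the spare trays nested where they stand and do not disturb the brush, scraper and marker.

Things in the scene. Friction and masses are not known exactly. Their poses are not given: they have to be found in the camera images.
- board (a joint): tilt of the swivel board about its long axis, rad: 0 = level; positive = the edge away from the robot is up and the near edge down. A stiff friction hinge (0.35 N m: about 5 N pressed down near an edge) holds it at any angle; it turns from -0.4 to 0.9, with no stop at level. Starts at 0.5 to 0.85
- board_top (a point): centre of the upper face of the swivel board, aluminium, 165 (x) x 330 (y, long axis) x 8 mm, hung between two grey posts (inner faces 187 mm from its centre); x points across it away from the robot, z out of the upper face. Lips 5 mm wide, 6 mm high on both long edges, 155 mm clear between. The hinge axis lies 4 mm below this point, 75 mm above the table
- clamp_knob (a joint): clamp knob of the stand, rad: starts loose at 0 to 0.15 (bar nearly along the board), turns clockwise seen from above, stop at 1.4; clamped fast above 1.2. Light to turn (0.05 N m)
- clamp_knob_grip (a point): grip point of the clamp knob, which stands upright on top (89 mm above the table) of the right-hand (-y) post, on its axis: a black bar 38 mm long (its x axis, turns with the knob) x 14 mm wide (y) that reaches from 23 mm below this point to 7 mm above it
- tray_0_mid (a point): top tray of the nested stack at the start; point at its centre, half-way up, x along its length. Grey plastic, 130 x 68 mm, 22 mm high, 50 g. Its foot (120 x 58, 8 mm high) sinks into the tray below; its rim band, 8 to 22 mm above its underside, stands on the rim of that tray, so each sits 14 mm above the next. Upright walls 2.5 mm, a 40 mm wide finger notch down to the floor in each end wall; floor 10 mm up, 125 x 63 mm inside
- tray_1_mid (a point): second tray of the nested stack at the start; point at its centre, half-way up, x along its length. Grey plastic, 130 x 68 mm, 22 mm high, 50 g. Its foot (120 x 58, 8 mm high) sinks into the tray below; its rim band, 8 to 22 mm above its underside, stands on the rim of that tray, so each sits 14 mm above the next. Upright walls 2.5 mm, a 40 mm wide finger notch down to the floor in each end wall; floor 10 mm up, 125 x 63 mm inside
- tray_2_mid (a point): third tray of the nested stack at the start; point at its centre, half-way up, x along its length. Grey plastic, 130 x 68 mm, 22 mm high, 50 g. Its foot (120 x 58, 8 mm high) sinks into the tray below; its rim band, 8 to 22 mm above its underside, stands on the rim of that tray, so each sits 14 mm above the next. Upright walls 2.5 mm, a 40 mm wide finger notch down to the floor in each end wall; floor 10 mm up, 125 x 63 mm inside
- tray_3_mid (a point): bottom tray of the nested stack at the start; point at its centre, half-way up, x along its length. Grey plastic, 130 x 68 mm, 22 mm high, 50 g. Its foot (120 x 58, 8 mm high) sinks into the tray below; its rim band, 8 to 22 mm above its underside, stands on the rim of that tray, so each sits 14 mm above the next. Upright walls 2.5 mm, a 40 mm wide finger notch down to the floor in each end wall; floor 10 mm up, 125 x 63 mm inside
- plate_0_mid (a point): pattern plate of the hand press, a cream disc 56 mm across and 11 mm thick with a relief on top, 30 g; point at its centre, half-way up. Starts flat on the table; two or three of the plates are there
- plate_1_mid (a point): pattern plate of the hand press, a cream disc 56 mm across and 11 mm thick with a relief on top, 30 g; point at its centre, half-way up. Starts flat on the table; two or three of the plates are there
- plate_2_mid (a point): pattern plate of the hand press, a cream disc 56 mm across and 11 mm thick with a relief on top, 30 g; point at its centre, half-way up. Starts flat on the table; two or three of the plates are there
- brush: pastry brush, 197 mm long, lying at the left; bystander
- scraper: bench scraper, 79 x 152 mm, lying in front of the stand to the left; bystander
- marker: red capped marker, 132 mm long, lying at the right; bystander
Things that resemble listed ones, but are neither listed nor needed, are in the scene too. Leave any black or green look-alike of the part that bears plate_2_mid alone.

How it is judged:
By the outcome, as a careful person would: the job done as asked, in the order asked, and still so for the second after the job is handed in, with the robot touching nothing.
Of plate_0, plate_1, plate_2 only 2 to 3 are there at a start; the rules pass over those that are not, and their reading is None.
At some moment in a run one of plate_0, plate_1, plate_2 may be knocked a few centimetres aside while the robot is not near it.
Once in a run the grip may slacken for a moment while it holds something.
It also fails if it takes over 210 s, if anything falls off the work surface, if the arm or the gripper's body presses on something with over 40 N, if the wrist force passes 120 N, or if a joint passes its speed limit or range.

ROBOT

A 7-joint arm with a two-finger parallel gripper is mounted at the origin on a cart in front of the work surface, level with it; the furniture and walls round the work are solid. World frame = base frame: x ahead of the robot, y to its left, z up, the work surface at z = 0. Lengths are in m, angles in rad, forces in N, time in s.
With the tool pointing down it reaches from about 0.4 to 0.85 m from the base axis. Payload 4.5 kg.
Tool frame: the origin (TCP) lies at the very end of the fingers, on their centre line; the grasp point (between the pads) lies 19 mm behind it; z points along the fingers, y is the line along which they close (so a half turn about z gives the same grasp; the last joint's range is limited). The gripper opens to 88 mm and grips with 3 to 60 N. Pads are 18 mm wide; open, the fingers measure 123 mm over their backs; the gripper's body (75 mm by 187 mm) begins 45 mm behind the grasp point.
Start: joints at [-1.154, 0.689, -0.195, 1.565, 0.157, 0.902, -0.215], TCP at [0.233, 0.58, 0.239] pointing down, gripper open.
Joint ranges: [-3.01, 3.01], [-0.46, 2.08], [-1.47, 1.51], [0.13, 2.56], [-1, 4.14], [0.04, 2.09], [-2.66, 2.66]. Speed limits (rad/s): [2.57, 2.57, 3.14, 3.14, 3.14, 3.14, 3.14].

INTERFACE

Orientations are given as a unit quaternion [w, x, y, z].
In Python, from bench import ctrl, snapshot, camera_info, finish_job gives the robot as it stands.
- The arm moves only by the tool apply_moves, never from a script. Its argument "moves" is a list of rows, each a list of 2 entries, a list of its own where there are three numbers: the shift along the tool's x, y, z normalised to -1 to 1, where 1 is 0.3 m, then the turn, a rotation vector about the tool's x, y, z normalised to -1 to 1, where 1 is 60 degrees. In form: [[[tx, ty, tz], [ax, ay, az]], ...]. A call has 1 to 5 rows; each row is the pose to reach, as a shift and turn from the pose commanded when the call began, along the tool's axes at that moment; what a row does not reach only later rows make up. A row lasts 1/8 s, in which the tool goes at most 62.5 mm and 10.7 degrees, less where a joint would pass 70% of its speed; a pose out of reach is approached as far as the arm can. A call with a number of a shift or a turn outside -1 to 1 is refused whole. A call with a gripper value outside its range is refused whole. "hand" is the gripper command: -1 is fully open, 1 is shut, values between are in proportion, set as the call begins (left out, the last holds). The fingers move at their own pace and stop on an object; "newtons" is the grip in N (left out, the last holds). Time passes only in rows, so rows that repeat a pose let the fingers close. It gives the time, the measured TCP pose, the force, the opening and the grip force at its end, in the units of the state.
- ctrl.state(): the state, without advancing time (a new reading comes with each control period).
- snapshot(name): name is "scene" or "top" or "wrist"; returns (picture, depth): 420x560x3 uint8, red, green, blue; 420x560 float32, m along the optical axis (not along the pixel's ray), 0 where there is no reading.
- camera_info(name): a dict with "fx", "fy", "cx", "cy" (pixels), "R" (3x3) and "t" (3): a world point X has camera coordinates R X + t. Camera axes: x right, y down, z forward; pixel columns grow to the right and rows downward; lengths in m; the calibration is good to about 2 mm. A picture is of the moment at which its call begins: read the wrist's pose just before it. camera_info takes no time and is no camera call; for the wrist camera it gives the pose at the moment of the call.
- finish_job(): hands the job in; it is judged then, once.
The state is a dict: "time": time; "q": joint angles; "qd": joint speeds; "tau": joint torques, N m; "tcp_pos": TCP position; "eef_rot": TCP orientation; "contact_force": force on the tool from outside, world axes, zero at the start; "moment": the same for the moment, N m; "width": finger opening in m; "gripper_force": force on a finger pad.
Only numpy, scipy, OpenCV 4.12 (cv2) and the standard library are available. Lean on these libraries where they do the work, as an engineer would, in place of code of your own. Each camera call takes 0.05 s, during which the arm holds its last target. There are 200 camera calls.

## Working session

There is one attempt and no reset: what is moved stays moved. The work goes in short steps, Python scripts to look and compute and a tool call to move; the robot and the scene stay as the last step left them, time stands still between calls to the robot, and variables do not carry over. Pictures are saved under pics/ and viewed, at most 14 in all, crops included, and the job is handed in when it is done.

Besides the shell and the picture viewer there is one more tool, called after "Request:" as name(argument=value, ...) on one line, values as JSON. apply_moves: Moves the arm, as the interface text tells. Its arguments: {"type":"object","properties":{"moves":{"type":"array","items":{"type":"array"}},"hand":{"type":"number"},"newtons":{"type":"number"}},"required":["moves"]}

```bash
ls; mkdir -p pics
cat > h.py <<'E'
import numpy as np, cv2
from bench import ctrl, snapshot, camera_info, finish_job
def snap(n,f=None):
    ci=camera_info(n); p,d=snapshot(n)
    if f: cv2.imwrite('pics/'+f,p[:,:,::-1])
    return p,d,ci
def cloud(d,ci):
    v,u=np.mgrid[:d.shape[0],:d.shape[1]]
    X=np.stack([(u-ci['cx'])/ci['fx']*d,(v-ci['cy'])/ci['fy']*d,d],-1)
    W=(X-np.array(ci['t']))@np.array(ci['R']); W[d==0]=np.nan
    return W
E
python3 - <<'E'
from h import *
s=ctrl.state(); print({k:np.round(v,3) for k,v in s.items()})
for n in ('scene','top'):
    p,d,ci=snap(n,n+'0.png'); np.savez(n+'0.npz',p=p,d=d,**ci); print(n,-np.array(ci['R']).T@ci['t'],ci['fx'])
E
```

```text
pics
{'time': np.float64(0.0), 'q': array([-1.154,  0.69 , -0.195,  1.566,  0.157,  0.903, -0.215]), 'qd': array([-0.001, -0.002, -0.001, -0.002,  0.001, -0.   ,  0.   ]), 'tau': array([-0.0000e+00, -5.2758e+01, -1.2670e+00, -1.5343e+01, -5.3000e-02,
        6.0000e-03,  0.0000e+00]), 'tcp_pos': array([0.233, 0.579, 0.238]), 'eef_rot': array([-0.   ,  0.19 ,  0.982, -0.001]), 'contact_force': array([-0.044, -0.279,  0.31 ]), 'moment': array([ 0.047, -0.041, -0.004]), 'gripper_force': np.float64(0.0), 'width': np.float64(0.088)}
scene [-0.05649822 -0.84744337  1.08052417] 424.14550969011356
top [ 0.12943555 -0.0517837   1.61213097] 388.32880946158224
```

View pics/top0.png

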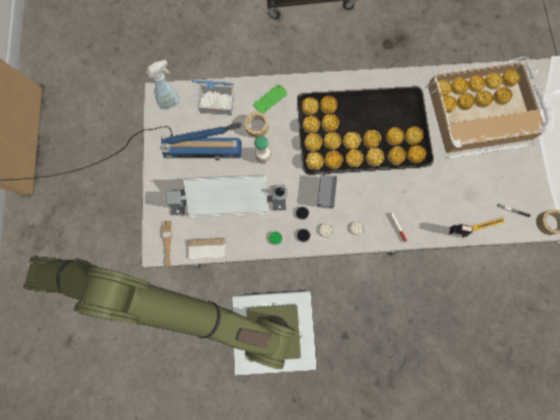

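View pics/scene0.png

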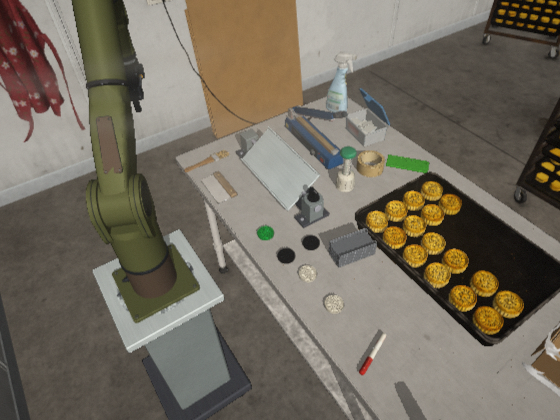

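The scene holds two cream plates, at top pixels (326,230) and (356,228). The tilted board is around (225,196), the knob at about (280,190) and the stack at about (318,191). Black and green look-alikes lie next to them. Next I measure these.

Run:
```python
from h import *
T={}
for n in ('top','scene'):
    z=np.load(n+'0.npz'); T[n]=(z['p'],cloud(z['d'],z))
p,W=T['top']
def rep(n,pts):
    for l,(u,v) in pts.items(): print(n,l,np.round(T[n][1][v,u],3))
rep('top',dict(pl=(326,230),pr=(356,228),knob=(280,190),st=(310,191),st2=(328,191),table=(340,210)))
# cream plates
for n in T:
    p,W=T[n]; I=p.astype(int)
    # points between 6 and 16 mm height in work area, x .35-.6
    m=(W[...,2]>.006)&(W[...,2]<.018)&(W[...,0]>.3)&(W[...,0]<.75)&(W[...,1]<.1)&(W[...,1]>-.5)
    k,lab,st,c=cv2.connectedComponentsWithStats(m.astype(np.uint8))
    for i in range(1,k):
        if st[i,4]>25:
            w=W[lab==i]; print(n,'obj',st[i,4],np.round(np.median(w,0),3),np.round((w.min(0)+w.max(0))/2,3),np.round(np.ptp(w,axis=0),3),np.median(p[lab==i],0))
    # stack
    m=(W[...,2]>.035)&(W[...,2]<.13)&(W[...,0]>.4)&(W[...,0]<.72)&(W[...,1]<.38)&(W[...,1]>-.25)
    k,lab,st,c=cv2.connectedComponentsWithStats(m.astype(np.uint8))
    for i in range(1,k):
        if st[i,4]>15:
            w=W[lab==i]; top=w[w[:,2]>np.percentile(w[:,2],50)]
            print(n,'high',st[i,:],'med',np.round(np.median(w,0),3),'min',np.round(w.min(0),3),'max',np.round(w.max(0),3), 'rect',cv2.minAreaRect(w[:,:2].astype(np.float32)*1000))
z=np.load('scene0.npz');cr=cv2.resize(z['p'][120:330,180:400,::-1],None,fx=2.8,fy=2.8,interpolation=cv2.INTER_CUBIC)
cv2.imwrite('pics/c0.png',cr)
```

```text
top pl [ 0.391 -0.247  0.016]
top pr [ 0.393 -0.374  0.007]
top knob [ 0.543 -0.065  0.135]
top st [ 0.567 -0.195  0.002]
top st2 [ 0.549 -0.266  0.049]
top table [ 0.475 -0.315  0.002]
top obj 559 [ 0.693 -0.345  0.014] [ 0.699 -0.335  0.012] [0.102 0.318 0.012] [48. 44. 35.]
top obj 27 [ 0.542 -0.017  0.012] [ 0.542 -0.019  0.012] [0.025 0.022 0.011] [79. 79. 79.]
top obj 83 [ 0.503 -0.058  0.011] [ 0.504 -0.058  0.012] [0.032 0.053 0.012] [100. 100. 102.]
top obj 119 [ 0.474 -0.154  0.011] [ 0.474 -0.155  0.012] [0.066 0.055 0.012] [38. 38. 39.]
top obj 131 [ 0.391 -0.376  0.01 ] [ 0.391 -0.382  0.012] [0.054 0.068 0.011] [198. 191. 171.]
top obj 113 [ 0.391 -0.245  0.011] [ 0.391 -0.245  0.012] [0.055 0.055 0.011] [201. 193. 173.]
top obj 118 [ 0.376 -0.152  0.011] [ 0.376 -0.153  0.011] [0.056 0.059 0.011] [37.5 38.  38.5]
top obj 120 [ 0.372 -0.032  0.01 ] [ 0.371 -0.031  0.011] [0.056 0.055 0.01 ] [ 46.  145.5  70. ]
top high [301 153  25  54 267] med [ 0.575 -0.233  0.054] min [ 0.487 -0.25   0.037] max [ 0.719 -0.162  0.07 ] rect ((606.9150390625, -217.54901123046875), (246.
[... 2095 characters left out ...]
[0.058 0.056 0.012] [179.5 170.5 151. ]
scene high [ 241  128   83   91 3767] med [0.547 0.124 0.081] min [ 0.478 -0.096  0.035] max [0.619 0.38  0.13 ] rect ((548.5858154296875, 141.95616149902344), (475.4380187988281, 139.74256896972656), 89.78706359863281)
scene high [337 173  10  13  75] med [ 0.714 -0.008  0.053] min [ 0.707 -0.032  0.035] max [0.72  0.019 0.068] rect ((713.475341796875, -6.157693862915039), (12.354456901550293, 51.13051223754883), 1.1324522495269775)
scene high [329 202  59  51 835] med [ 0.637 -0.226  0.052] min [ 0.492 -0.25   0.035] max [ 0.72  -0.16   0.069] rect ((605.8970947265625, -205.51004028320312), (227.90240478515625, 89.21244812011719), 0.3887278437614441)
```

View pics/c0.png

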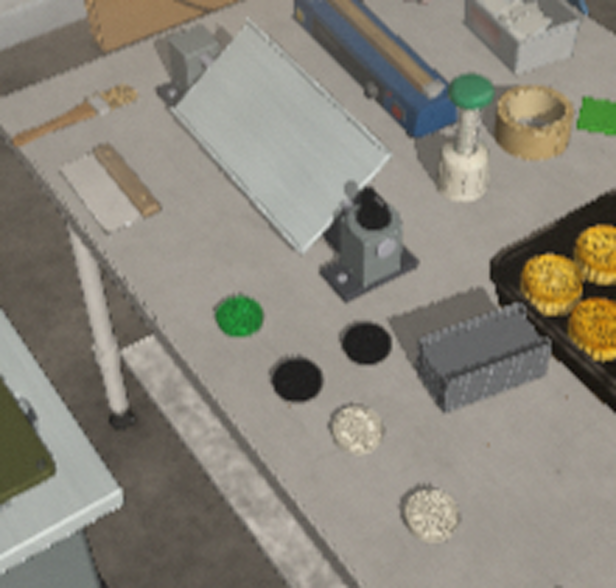

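Run:
```python
from h import *
for n in ('top','scene'):
    z=np.load(n+'0.npz'); W=cloud(z['d'],z); p=z['p']
    # board plane
    m=(W[...,0]>.46)&(W[...,0]<.64)&(W[...,1]>.0)&(W[...,1]<.28)&(W[...,2]>.025)
    w=W[m]; c=w.mean(0); 
    for _ in range(4):
        nn=np.linalg.svd(w-w.mean(0),full_matrices=False)[2][2]; nn*=np.sign(nn[2]); c=w.mean(0); w=w[abs((w-c)@nn)<.005]
    print(n,'board n',np.round(nn,3),'tilt',np.arctan2(-nn[0],nn[2]),'yaw-ish',nn[1],'c',np.round(c,3),'min',w.min(0).round(3),'max',w.max(0).round(3))
    L=W[m]; L=L[abs((L-c)@nn)<.012]
    d=L-c; u=np.cross([0,1,0],nn); u/=np.linalg.norm(u); a=d@u; b=L[:,1]
    print(' across pct',np.percentile(a,[0,.5,99.5,100]).round(3),'x at mid',(c+u*(a.max()+a.min())/2).round(3),'y range',np.percentile(b,[0,1,99,100]).round(3))
    for nm,(y0,y1) in dict(knobpost=(-.13,-.005),left=(.3,.42)).items():
        m=(W[...,0]>.48)&(W[...,0]<.62)&(W[...,1]>y0)&(W[...,1]<y1)
        for z0,z1 in ((.07,.095),(.095,.125),(.125,.15)):
            k=W[m&(W[...,2]>z0)&(W[...,2]<z1)]
            if len(k)>3: print(nm,z0,len(k),k.min(0).round(3),np.median(k,0).round(3),k.max(0).round(3),'rect',cv2.minAreaRect((k[:,:2]*1000).astype(np.float32)))
    m=(W[...,0]>.46)&(W[...,0]<.64)&(W[...,1]>-.34)&(W[...,1]<-.17)&(W[...,2]>.02)
    k,lab,st,cc=cv2.connectedComponentsWithStats(m.astype(np.uint8)); i=1+np.argmax(st[1:,4]); w=W[lab==i]
    print('stack',len(w),w.min(0).round(3),w.max(0).round(3),cv2.minAreaRect((w[:,:2]*1000).astype(np.float32)), np.histogram(w[:,2],bins=np.arange(.02,.08,.004))[0])
    t=w[w[:,2]>.044]; print(' rim',t.min(0).round(3),t.max(0).round(3),cv2.minAreaRect((t[:,:2]*1000).astype(np.float32)))
```

```text
top board n [-0.595  0.014  0.804] tilt 0.6367313454258977 yaw-ish 0.014364566024883844 c [0.548 0.141 0.079] min [0.477 0.    0.027] max [0.618 0.28  0.132]
 across pct [-0.086 -0.083  0.083  0.086] x at mid [0.548 0.141 0.079] y range [0.    0.003 0.278 0.28 ]
knobpost 0.07 123 [ 0.513 -0.093  0.071] [ 0.539 -0.043  0.09 ] [ 0.577 -0.007  0.095] rect ((545.4144897460938, -50.63390350341797), (85.87718200683594, 63.326133728027344), 85.84772491455078)
knobpost 0.095 108 [ 0.517 -0.094  0.095] [ 0.539 -0.06   0.102] [ 0.612 -0.005  0.125] rect ((557.6038208007812, -41.23694610595703), (115.58146667480469, 61.390480041503906), 61.054412841796875)
knobpost 0.125 35 [ 0.537 -0.082  0.126] [ 0.544 -0.061  0.133] [ 0.611 -0.005  0.14 ] rect ((566.8345336914062, -38.4921760559082), (101.63180541992188, 28.29923439025879), 48.73688888549805)
left 0.07 279 [0.525 0.3   0.07 ] [0.554 0.358 0.087] [0.582 0.405 0.095] rect ((553.494873046875, 352.4902648925781), (104.67268371582031, 57.38998794555664), 89.7997055053711)
left 0.095 59 [0.525 0.3   0.095] [0.59  0.311 0.105] [0.617 0.391 0.124] r
[... 1706 characters left out ...]
6] [0.594 0.31  0.111] [0.617 0.39  0.125] rect ((572.4125366210938, 335.5502624511719), (46.35931396484375, 104.26863861083984), 40.11359405517578)
left 0.125 6 [0.613 0.301 0.13 ] [0.615 0.31  0.133] [0.618 0.316 0.134] rect ((615.3956298828125, 308.25848388671875), (15.55911636352539, 4.056674957275391), 85.93585968017578)
stack 1393 [ 0.484 -0.339  0.02 ] [ 0.64  -0.173  0.072] ((561.8995361328125, -256.40533447265625), (166.05667114257812, 156.1099090576172), 89.98722839355469) [ 42  60  51  42  54  42  58 210 456 153 138  79   8   0]
 rim [ 0.484 -0.339  0.044] [ 0.64  -0.173  0.072] ((562.1309814453125, -255.58383178710938), (166.13076782226562, 154.85130310058594), 89.33623504638672)
```

```bash
cat >> h.py <<'E'
from scipy.spatial.transform import Rotation as Ro
def Rdown(yaw):
    y=np.array([np.cos(yaw),np.sin(yaw),0]); z=np.array([0,0,-1.]); return np.stack([np.cross(y,z),y,z],1)
def plan(p,yawdeg=None,s=None,show=True):
    s=s or ctrl.state(); q=s['eef_rot']; Rc=Ro.from_quat([q[1],q[2],q[3],q[0]])
    ya=np.degrees(np.arctan2(*Rc.as_matrix()[[1,0],1]))
    Rt=Ro.from_matrix(Rdown(np.radians(ya if yawdeg is None else yawdeg)))
    t=Rc.inv().apply(np.array(p)-s['tcp_pos'])/.3; r=(Rc.inv()*Rt).as_rotvec()/(np.pi/3)
    print('t',round(s['time'],2),'at',s['tcp_pos'].round(4),'yaw',ya.round(1),'F',s['contact_force'].round(1),'w',round(float(s['width']),4),'-> shift',t.round(4),'turn',r.round(3),'mm',round(np.linalg.norm(t)*300),'deg',round(np.linalg.norm(r)*60))
E
python3 -c "
from h import *
plan([.5,.1,.40],10);plan([.5,.1,.40],0)"
```

```text
t 0.1 at [0.2333 0.5792 0.238 ] yaw 68.1 F [-0.6  0.1 -0.3] w 0.088 -> shift [-1.4214 -1.1507 -0.538 ] turn [-0.001  0.001  0.968] mm 572 deg 58
t 0.1 at [0.2333 0.5792 0.238 ] yaw 68.1 F [-0.6  0.1 -0.3] w 0.088 -> shift [-1.4214 -1.1507 -0.538 ] turn [-1.000e-03  1.000e-03  1.135e+00] mm 572 deg 68
```

Request:
apply_moves(moves=[[[-0.71, -0.575, -0.27], [0, 0, 0.57]], [[-0.71, -0.575, -0.27], [0, 0, 0.57]], [[-0.71, -0.575, -0.27], [0, 0, 0.57]], [[-0.71, -0.575, -0.27], [0, 0, 0.57]], [[-0.71, -0.575, -0.27], [0, 0, 0.57]]], hand=-1)

```text
time: 0.72
tcp_pos: [0.3682, 0.3369, 0.3204]
eef_rot: [0.001, 0.472, 0.881, -0.0]
contact_force: [0.1, -0.0, 0.0]
width: 0.0881
gripper_force: 0.0
```

```bash
python3 -c "
from h import *
plan([.5,.05,.40],0)"
```

```text
t 0.72 at [0.3682 0.3369 0.3204] yaw 33.6 F [ 0.1 -0.   0. ] w 0.0881 -> shift [-1.04   -0.1638 -0.2639] turn [0.001 0.001 0.561] mm 326 deg 34
```

Request:
apply_moves(moves=[[[-1, -0.16, -0.26], [0, 0, 0.56]], [[-1, -0.16, -0.26], [0, 0, 0.56]], [[-1, -0.16, -0.26], [0, 0, 0.56]], [[-1, -0.16, -0.26], [0, 0, 0.56]], [[-1, -0.16, -0.26], [0, 0, 0.56]]])

```text
time: 1.35
tcp_pos: [0.4937, 0.0637, 0.3978]
eef_rot: [-0.0, 0.705, 0.709, -0.0]
contact_force: [1.5, 1.1, 0.7]
width: 0.0881
gripper_force: 0.0
```

```bash
python3 -c "
from h import *
s=ctrl.state();print(s['q'].round(2),s['qd'].round(2))
p,d,ci=snap('wrist','w1.png');np.savez('w1.npz',p=p,d=d,**ci)
print(-np.array(ci['R']).T@ci['t'],np.array(ci['R'])[2],ci['fx'])
W=cloud(d,ci);print(W[::84,::112].round(2).tolist())
plan([.5,.05,.40],0)"
```

```text
[-0.35  0.34  0.18  1.7  -0.07  1.1  -0.14] [ 0.89  0.1   0.15 -0.55 -0.06  0.46  1.04]
[0.49257652 0.13384779 0.54328366] [ 0.0019358  -0.2732596  -0.96193838] 361.20290495232706
[[[-0.42, 0.47, -0.76], [-0.06, 0.47, -0.76], [0.41, 0.27, -0.0], [0.55, 0.25, 0.08], [0.71, 0.27, 0.0]], [[-0.47, 0.21, -0.76], [-0.09, 0.21, -0.76], [0.41, 0.17, -0.0], [0.56, 0.16, 0.08], [0.73, 0.17, -0.0]], [[0.08, 0.05, 0.01], [0.11, 0.0, -0.27], [0.41, 0.05, -0.0], [0.56, 0.06, 0.09], [0.74, 0.05, -0.0]], [[0.05, -0.09, 0.01], [-0.16, -0.4, -0.76], [0.4, -0.09, -0.0], [0.57, -0.05, 0.09], [0.76, -0.09, -0.0]], [[0.44, 0.09, 0.48], [0.46, 0.09, 0.48], [0.48, 0.09, 0.48], [0.5, 0.09, 0.48], [0.53, 0.09, 0.48]]]
t 1.4 at [0.4976 0.0535 0.3999] yaw -0.5 F [ 4.  -6.2  2.5] w 0.0884 -> shift [-0.0114  0.008  -0.0001] turn [ 0.006  0.006 -0.008] mm 4 deg 1
```

View pics/w1.png

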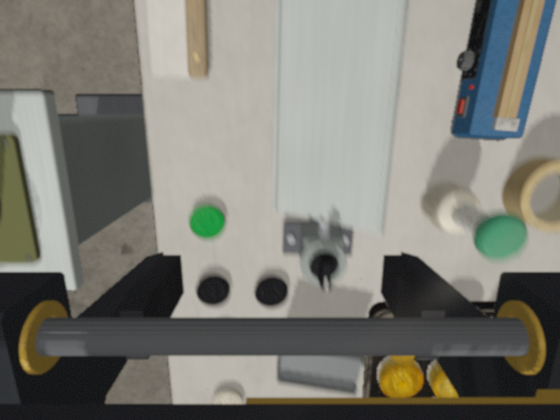

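Run:
```python
from h import *
p,d,ci=snap('wrist','w2.png');np.savez('w2.npz',p=p,d=d,**ci); W=cloud(d,ci)
print(ctrl.state()['qd'].round(2))
m=(W[...,0]>.48)&(W[...,0]<.62)&(W[...,1]>-.12)&(W[...,1]<-.0)&(W[...,2]>.07)&(W[...,2]<.2)
w=W[m];print(np.histogram(w[:,2],bins=np.arange(.07,.15,.005)))
for a,b in ((.07,.085),(.085,.095),(.095,.11),(.11,.125),(.125,.145)):
    k=w[(w[:,2]>a)&(w[:,2]<b)&(w[:,1]<-.03)]
    if len(k)>5: print(a,len(k),k.min(0).round(3),k.max(0).round(3),np.median(k,0).round(4),cv2.minAreaRect((k[:,:2]*1000).astype(np.float32)))
m=(W[...,0]>.47)&(W[...,0]<.64)&(W[...,1]>-.06)&(W[...,1]<.25)
for y in (.0,.05,.1,.15,.2):
    k=W[m&(abs(W[...,1]-y)<.006)&(W[...,2]>.02)]; print(y,k[:,0].min().round(4),k[:,0].max().round(4),k[k[:,0].argmin(),2].round(3),k[k[:,0].argmax(),2].round(3))
k=W[m&(W[...,0]>.58)&(W[...,2]>.1)]; print('board end y',np.percentile(k[:,1],[0,.5,1,2]).round(3))
cv2.imwrite('pics/c2.png',cv2.resize(p[190:300,260:400,::-1],None,fx=5,fy=5,interpolation=cv2.INTER_CUBIC))
```

```text
[-0.08  0.   -0.11  0.06 -0.05 -0.02 -0.07]
(array([ 68, 110, 226, 246, 614, 380, 356,  67,  60,  71,  60,  47, 323,
         1,   0]), array([0.07 , 0.075, 0.08 , 0.085, 0.09 , 0.095, 0.1  , 0.105, 0.11 ,
       0.115, 0.12 , 0.125, 0.13 , 0.135, 0.14 , 0.145]))
0.07 63 [ 0.519 -0.054  0.07 ] [ 0.576 -0.03   0.085] [ 0.5575 -0.0306  0.0778] ((544.2623901367188, -34.25103759765625), (59.1132698059082, 21.594083786010742), 18.018617630004883)
0.085 795 [ 0.516 -0.092  0.085] [ 0.578 -0.03   0.095] [ 0.5424 -0.0441  0.0939] ((547.0884399414062, -61.039710998535156), (62.27317810058594, 62.20395278930664), 0.5838320851325989)
0.095 692 [ 0.516 -0.092  0.095] [ 0.577 -0.031  0.11 ] [ 0.5405 -0.0572  0.1004] ((546.9716796875, -60.99763870239258), (61.81467819213867, 57.82707214355469), 9.581389427185059)
0.11 81 [ 0.54  -0.078  0.11 ] [ 0.554 -0.043  0.125] [ 0.5427 -0.0449  0.1179] ((541.7128295898438, -58.996315002441406), (36.182987213134766, 11.50991153717041), 65.7160415649414)
0.125 331 [ 0.54  -0.08   0.125] [ 0.554 -0.043  0.135] [ 0.5466 -0.0604  0.1324] ((547.0006103515625, -61.752037048339844), (36.76640701293945, 14.105690956115723), 87.79991912841797)
0.0 0.4776 0.6162 0.034 0.122
0.05 0.4786 0.6177 0.034 0.121
0.1 0.4796 0.6182 0.034 0.123
0.15 0.4806 0.6194 0.035 0.122
0.2 0.4816 0.6205 0.033 0.121
board end y [-0.009 -0.007 -0.005 -0.002]
```

View pics/c2.png

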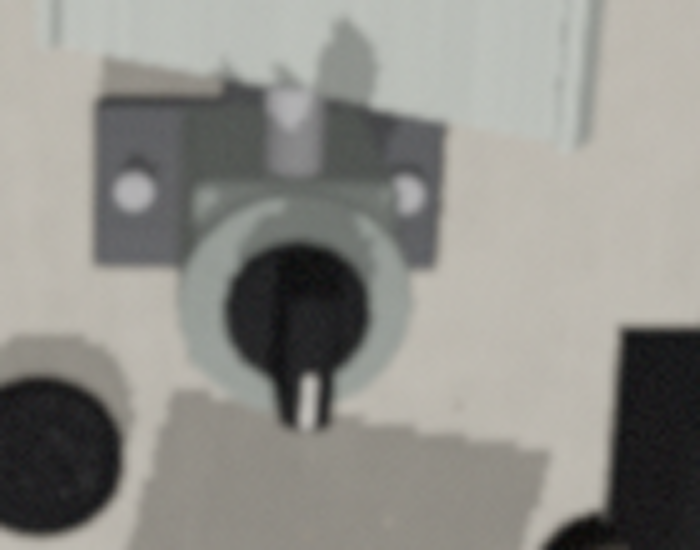

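The bar's top is at z 0.133 with its centre at (0.547, -0.0615), nearly along the board. The board axis runs through about (0.552, 0.157) with a yaw of about -1.2°. I'll press the board level with the two open fingertips, one on each side of the hinge.

```bash
python3 -c "
from h import *
plan([.552,.157,.16],-1.2)"
```

```text
t 1.45 at [0.4962 0.0573 0.3989] yaw -0.5 F [-0.9 -0.6 -0. ] w 0.088 -> shift [0.3369 0.1797 0.7959] turn [0.004 0.004 0.012] mm 265 deg 1
```

Request:
apply_moves(moves=[[[0.337, 0.18, 0.796], [0, 0, 0.012]], [[0.337, 0.18, 0.796], [0, 0, 0.012]], [[0.337, 0.18, 0.796], [0, 0, 0.012]], [[0.337, 0.18, 0.796], [0, 0, 0.012]], [[0.337, 0.18, 0.796], [0, 0, 0.012]]])

```text
time: 2.08
tcp_pos: [0.5444, 0.1685, 0.1549]
eef_rot: [-0.002, 0.709, 0.705, -0.003]
contact_force: [-0.0, -1.3, 0.7]
width: 0.0883
gripper_force: 0.0
```

Request:
apply_moves(moves=[[[0, 0, 0], [0, 0, 0]], [[0, 0, 0], [0, 0, 0]]])

```text
time: 2.33
tcp_pos: [0.548, 0.1657, 0.1608]
eef_rot: [0.001, 0.71, 0.704, 0.001]
contact_force: [0.2, 0.3, 0.5]
width: 0.0882
gripper_force: 0.0
```

```bash
python3 -c "
from h import *
plan([.552,.157,.085],-1.2)"
```

```text
t 2.33 at [0.548  0.1657 0.1608] yaw -0.5 F [0.2 0.3 0.5] w 0.0882 -> shift [-0.0291  0.0128  0.2527] turn [ 0.003 -0.     0.011] mm 76 deg 1
```

Request:
apply_moves(moves=[[[-0.03, 0.012, 0.06], [0, 0, 0.01]], [[-0.03, 0.012, 0.12], [0, 0, 0.01]], [[-0.03, 0.012, 0.17], [0, 0, 0.01]], [[-0.03, 0.012, 0.21], [0, 0, 0.01]], [[-0.03, 0.012, 0.25], [0, 0, 0.01]]])

```text
time: 2.95
tcp_pos: [0.5568, 0.1575, 0.0872]
eef_rot: [0.004, 0.714, 0.7, 0.006]
contact_force: [6.1, -0.7, 8.8]
width: 0.0879
gripper_force: 3.9
```

Request:
apply_moves(moves=[[[0, 0, 0.005], [0, 0, 0]], [[0, 0, 0.01], [0, 0, 0]], [[0, 0, 0.015], [0, 0, 0]]])

```text
time: 3.32
tcp_pos: [0.5559, 0.1574, 0.0826]
eef_rot: [0.003, 0.714, 0.7, 0.005]
contact_force: [4.5, -1.1, 7.1]
width: 0.0882
gripper_force: 3.4
```

Request:
apply_moves(moves=[[[0, 0, 0.005], [0, 0, 0]], [[0, 0, 0.009], [0, 0, 0]], [[0, 0, 0.009], [0, 0, 0]]])

```text
time: 3.7
tcp_pos: [0.5562, 0.1574, 0.0799]
eef_rot: [0.004, 0.714, 0.7, 0.005]
contact_force: [4.8, 0.2, 6.1]
width: 0.0879
gripper_force: 2.9
```

Request:
apply_moves(moves=[[[0, 0, 0.004], [0, 0, 0]], [[0, 0, 0.007], [0, 0, 0]], [[0, 0, 0.007], [0, 0, 0]]])

```text
time: 4.08
tcp_pos: [0.5562, 0.1574, 0.0795]
eef_rot: [0.004, 0.714, 0.7, 0.005]
contact_force: [1.3, -1.0, 20.0]
width: 0.0884
gripper_force: 10.0
```

Request:
apply_moves(moves=[[[0, 0, -0.1], [0, 0, 0]], [[0, 0, -0.3], [0, 0, 0]], [[0, 0, -0.5], [0, 0, 0]], [[-0.2, 0, -0.5], [0, 0, 0]], [[-0.2, 0, -0.5], [0, 0, 0]]])

```text
time: 4.7
tcp_pos: [0.5498, 0.091, 0.2269]
eef_rot: [0.002, 0.717, 0.697, -0.0]
contact_force: [0.7, 0.7, 0.3]
width: 0.0877
gripper_force: 0.0
```

Request:
apply_moves(moves=[[[0, 0, 0], [0, 0, 0]], [[0, 0, 0], [0, 0, 0]]])

```text
time: 4.95
tcp_pos: [0.5492, 0.099, 0.2244]
eef_rot: [-0.0, 0.713, 0.701, 0.0]
contact_force: [0.1, 1.0, 0.0]
width: 0.0882
gripper_force: 0.0
```

```bash
cat >> h.py <<'E'
def board(W,y0=.02,y1=.3):
    m=(W[...,0]>.48)&(W[...,0]<.625)&(W[...,1]>y0)&(W[...,1]<y1)&(W[...,2]>.06)&(W[...,2]<.1)
    w=W[m]
    for _ in range(4):
        c=w.mean(0); nn=np.linalg.svd(w-c,full_matrices=False)[2][2]; nn*=np.sign(nn[2]); w=w[abs((w-c)@nn)<.003]
    print('board n',nn.round(4),'c',c.round(4),len(w))
E
python3 - <<'E'
from h import *
p,d,ci=snap('wrist','w3.png');np.savez('w3.npz',p=p,d=d,**ci); W=cloud(d,ci); board(W)
p,d,ci=snap('top'); board(cloud(d,ci))
p,d,ci=snap('scene');board(cloud(d,ci))
for i in (0,1,2):
  m=(W[...,1]>-.04+.1*i)&(W[...,1]<.06+.1*i)&(W[...,2]>.082)&(W[...,2]<.095)&(W[...,0]>.45)&(W[...,0]<.65); w=W[m]; print(i,w.min(0).round(3),w.max(0).round(3))
t=W[(abs(W[...,2])<.01)]; print('table',np.median(t,0))
m=(W[...,2]>.126)&(W[...,2]<.14)&(W[...,1]<-.02)&(W[...,1]>-.12)&(W[...,0]>.5)&(W[...,0]<.6); print(cv2.minAreaRect((W[m][:,:2]*1000).astype(np.float32)),m.sum())
plan([.547,-.0615,.2],-1.2)
E
```

```text
board n [-1.330e-02  9.000e-04  9.999e-01] c [0.5526 0.1442 0.0786] 51557
board n [-0.0105  0.0011  0.9999] c [0.5554 0.0999 0.079 ] 466
board n [-0.0132 -0.0024  0.9999] c [0.5502 0.1479 0.0809] 1611
0 [ 0.466 -0.012  0.082] [0.632 0.06  0.088]
1 [0.468 0.06  0.082] [0.634 0.16  0.088]
2 [0.469 0.16  0.082] [0.636 0.245 0.088]
table [ 4.37023875e-01  1.03473696e-01 -3.91118125e-04]
((547.8735961914062, -48.4586067199707), (12.806414604187012, 12.942550659179688), 89.02226257324219) 264
t 5.1 at [0.5492 0.0987 0.2241] yaw -1.0 F [ 0.1 -0.4  0.3] w 0.0883 -> shift [-0.5342  0.0016  0.0801] turn [-0.    -0.     0.004] mm 162 deg 0
```

Request:
apply_moves(moves=[[[0.19, 0.01, 0.2], [0.016, 0, 0]], [[0.19, 0.01, 0.38], [0.016, 0, 0]], [[0.19, 0.01, 0.45], [0.016, 0, 0]], [[0.19, 0.01, 0.46], [0.016, 0, 0]], [[0.19, 0.01, 0.47], [0.016, 0, 0]]])

```text
time: 5.72
tcp_pos: [0.5543, 0.1547, 0.0841]
eef_rot: [-0.005, 0.714, 0.7, -0.005]
contact_force: [0.3, -0.2, 0.5]
width: 0.088
gripper_force: 0.0
```

Request:
apply_moves(moves=[[[0, 0, 0.006], [0, 0, 0]], [[0, 0, 0.012], [0, 0, 0]], [[0, 0, 0.012], [0, 0, 0]]])

```text
time: 6.1
tcp_pos: [0.5542, 0.1547, 0.0807]
eef_rot: [-0.005, 0.714, 0.7, -0.005]
contact_force: [-0.5, -0.6, 3.7]
width: 0.0884
gripper_force: 2.2
```

Request:
apply_moves(moves=[[[0, 0, 0.004], [0, 0, 0]], [[0, 0, 0.008], [0, 0, 0]], [[0, 0, 0.009], [0, 0, 0]]])

```text
time: 6.48
tcp_pos: [0.5543, 0.1547, 0.0794]
eef_rot: [-0.005, 0.714, 0.7, -0.005]
contact_force: [-4.1, -0.7, 19.3]
width: 0.088
gripper_force: 9.7
```

Request:
apply_moves(moves=[[[0, 0, -0.1], [-0.016, 0, 0]], [[0, 0, -0.3], [-0.016, 0, 0]], [[-0.2, 0, -0.5], [-0.016, 0, 0]], [[-0.4, 0, -0.5], [-0.016, 0, 0]], [[-0.4, 0, -0.5], [-0.016, 0, 0]]])

```text
time: 7.1
tcp_pos: [0.5538, 0.0291, 0.2286]
eef_rot: [0.002, 0.716, 0.698, -0.0]
contact_force: [0.8, 0.5, -0.5]
width: 0.0881
gripper_force: 0.0
```

Run:
```python
from h import *
p,d,ci=snap('wrist','w4.png'); W=cloud(d,ci); board(W)
p,d,ci=snap('wrist'); W=cloud(d,ci); board(W)
plan([.547,-.0615,.16],-2)
```

```text
board n [1.370e-02 2.000e-04 9.999e-01] c [0.552  0.1035 0.0786] 37983
board n [1.370e-02 3.000e-04 9.999e-01] c [0.5521 0.1036 0.0786] 38094
t 7.2 at [0.5536 0.0324 0.2274] yaw -1.3 F [ 0.2 -0.  -0.4] w 0.0879 -> shift [-0.3133 -0.015   0.2249] turn [0.    0.001 0.012] mm 116 deg 1
```

Request:
apply_moves(moves=[[[0.2, 0, 0.05], [0.008, 0, 0]], [[0.41, 0, 0.3], [0.008, 0, 0]], [[0.41, 0, 0.44], [0.008, 0, 0]], [[0.41, 0, 0.475], [0.008, 0, 0]], [[0.41, 0, 0.485], [0.008, 0, 0]]])

```text
time: 7.82
tcp_pos: [0.5533, 0.1617, 0.0794]
eef_rot: [-0.006, 0.712, 0.702, -0.004]
contact_force: [-4.1, 2.0, 14.4]
width: 0.0882
gripper_force: 7.6
```

Request:
apply_moves(moves=[[[0, 0, 0.005], [0, 0, 0]], [[0, 0, 0.009], [0, 0, 0]], [[0, 0, 0.009], [0, 0, 0]]])

```text
time: 8.2
tcp_pos: [0.5533, 0.1617, 0.0794]
eef_rot: [-0.006, 0.712, 0.702, -0.003]
contact_force: [-5.1, 1.2, 15.4]
width: 0.0882
gripper_force: 7.6
```

```bash
python3 -c "
from h import *
plan([.552,.157,.0794],-1)"
```

```text
t 8.2 at [0.5533 0.1617 0.0794] yaw -0.8 F [-5.1  1.2 15.4] w 0.0882 -> shift [-0.0157 -0.0041  0.0001] turn [-0.012 -0.003  0.003] mm 5 deg 1
```

Request:
apply_moves(moves=[[[0, 0, 0], [-0.01, 0, 0]], [[0, 0, 0], [-0.018, 0, 0]], [[0, 0, 0], [-0.018, 0, 0]]])

```text
time: 8.57
tcp_pos: [0.5532, 0.1617, 0.0795]
eef_rot: [0.001, 0.712, 0.702, 0.003]
contact_force: [-5.4, 1.7, 15.5]
width: 0.0882
gripper_force: 7.8
```

```bash
python3 -c "
from h import *
plan([.552,.157,.0794],-1)"
```

```text
t 8.57 at [0.5532 0.1617 0.0795] yaw -0.8 F [-5.4  1.7 15.5] w 0.0882 -> shift [-0.0157 -0.0039  0.0001] turn [ 0.006 -0.003  0.003] mm 5 deg 0
```

Request:
apply_moves(moves=[[[0, 0, 0], [0.006, 0, 0]], [[0, 0, 0], [0.006, 0, 0]]])

```text
time: 8.82
tcp_pos: [0.5533, 0.1617, 0.0794]
eef_rot: [-0.001, 0.712, 0.702, 0.001]
contact_force: [-6.0, 1.4, 15.1]
width: 0.0881
gripper_force: 7.8
```

Request:
apply_moves(moves=[[[0, 0, -0.1], [0, 0, 0]], [[0, 0, -0.3], [0, 0, 0]], [[-0.2, 0, -0.5], [0, 0, 0]], [[-0.4, 0, -0.5], [0, 0, 0]], [[-0.4, 0, -0.5], [0, 0, 0]]])

```text
time: 9.45
tcp_pos: [0.553, 0.0348, 0.2296]
eef_rot: [0.002, 0.715, 0.699, 0.001]
contact_force: [0.0, 0.9, -0.1]
width: 0.0881
gripper_force: 0.0
```

Run:
```python
from h import *
p,d,ci=snap('wrist','w4.png'); W=cloud(d,ci); board(W)
p,d,ci=snap('wrist'); W=cloud(d,ci); board(W)
plan([.547,-.0615,.16],-2)
```

```text
board n [-6.e-04  7.e-04  1.e+00] c [0.5522 0.107  0.0786] 38936
board n [-7.e-04  7.e-04  1.e+00] c [0.5523 0.1069 0.0786] 38960
t 9.55 at [0.5529 0.0375 0.2286] yaw -1.1 F [ 0.1 -0.7  0.5] w 0.0883 -> shift [-0.3306 -0.0139  0.2285] turn [ 0.004 -0.     0.015] mm 121 deg 1
```

Request:
apply_moves(moves=[[[-0.33, -0.014, 0.1], [0, 0, 0.013]], [[-0.33, -0.014, 0.2], [0, 0, 0.013]], [[-0.33, -0.014, 0.228], [0, 0, 0.013]], [[-0.33, -0.014, 0.228], [0, 0, 0.013]], [[-0.33, -0.014, 0.228], [0, 0, 0.013]]], hand=0)

```text
time: 10.18
tcp_pos: [0.5483, -0.0582, 0.1607]
eef_rot: [0.001, 0.717, 0.697, 0.003]
contact_force: [0.5, -0.1, -0.6]
width: 0.0444
gripper_force: 0.0
```

Run:
```python
from h import *
plan([.547,-.0615,.111],-2)
```

```text
t 10.18 at [ 0.5483 -0.0582  0.1607] yaw -1.6 F [ 0.5 -0.1 -0.6] w 0.0444 -> shift [-0.0114 -0.0049  0.1657] turn [ 0.005 -0.002  0.007] mm 50 deg 1
```

Request:
apply_moves(moves=[[[-0.008, -0.005, 0.08], [0, 0, 0]], [[-0.008, -0.005, 0.166], [0, 0, 0]], [[-0.008, -0.005, 0.166], [0, 0, 0]]])

```text
time: 10.55
tcp_pos: [0.5456, -0.0618, 0.11]
eef_rot: [0.0, 0.718, 0.697, 0.001]
contact_force: [-0.4, 0.3, 0.9]
width: 0.044
gripper_force: 0.0
```

Request:
apply_moves(moves=[[[0, 0, 0], [0, 0, 0]], [[0, 0, 0], [0, 0, 0]], [[0, 0, 0], [0, 0, 0]], [[0, 0, 0], [0, 0, 0]]], hand=1, newtons=15)

```text
time: 11.05
tcp_pos: [0.5481, -0.0636, 0.1115]
eef_rot: [0.003, 0.718, 0.696, 0.003]
contact_force: [3.7, -0.2, 2.7]
width: 0.0138
gripper_force: 15.0
```

Request:
apply_moves(moves=[[[0, 0, 0], [0, 0, 0.16]], [[0, 0, 0], [0, 0, 0.32]], [[0, 0, 0], [0, 0, 0.48]], [[0, 0, 0], [0, 0, 0.64]], [[0, 0, 0], [0, 0, 0.8]]])

```text
time: 11.68
tcp_pos: [0.5471, -0.0631, 0.1115]
eef_rot: [0.001, 0.94, 0.341, 0.003]
contact_force: [1.1, 1.3, 4.5]
width: 0.0139
gripper_force: 15.0
```

Request:
apply_moves(moves=[[[0, 0, 0], [0, 0, 0.12]], [[0, 0, 0], [0, 0, 0.24]], [[0, 0, 0], [0, 0, 0.36]], [[0, 0, 0], [0, 0, 0.4]], [[0, 0, 0], [0, 0, 0.4]]])

```text
time: 12.3
tcp_pos: [0.5468, -0.0626, 0.1115]
eef_rot: [-0.0, 0.99, 0.141, 0.003]
contact_force: [1.6, 1.8, 5.6]
width: 0.0141
gripper_force: 15.0
```

Run:
```python
from h import *
s=ctrl.state();plan([.547,-.0615,.111],-80); print(s['moment'].round(2),s['q'].round(2))
```

```text
t 12.3 at [ 0.5468 -0.0626  0.1115] yaw -73.8 F [1.6 1.8 5.6] w 0.0141 -> shift [ 0.0016 -0.0035  0.0016] turn [-0.    -0.006  0.103] mm 1 deg 6
[ 0.4  -0.07 -0.03] [-0.19  0.82  0.39  1.92 -0.61  0.51 -0.67]
```

Request:
apply_moves(moves=[[[0, 0, 0], [0, 0, 0.07]], [[0, 0, 0], [0, 0, 0.13]], [[0, 0, 0], [0, 0, 0.15]], [[0, 0, 0], [0, 0, 0.15]]])

```text
time: 12.8
tcp_pos: [0.5467, -0.0625, 0.1114]
eef_rot: [-0.001, 0.998, 0.063, 0.003]
contact_force: [1.3, 2.4, 6.5]
width: 0.014
gripper_force: 15.0
```

Run:
```python
from h import *
s=ctrl.state();plan([.547,-.0615,.111],-80); print(s['moment'].round(2),s['q'].round(2))
```

```text
t 12.8 at [ 0.5467 -0.0625  0.1114] yaw -82.7 F [1.3 2.4 6.5] w 0.014 -> shift [ 0.0014 -0.0032  0.0014] turn [-0.001 -0.005 -0.045] mm 1 deg 3
[0.34 0.04 0.26] [-0.21  0.83  0.43  1.92 -0.66  0.53 -0.77]
```

Request:
apply_moves(moves=[[[0, 0, 0], [0, 0, 0]], [[0, 0, 0], [0, 0, 0]], [[0, 0, -0.2], [0, 0, 0]], [[0, 0, -0.4], [0, 0, 0]], [[0, 0, -0.6], [0, 0, 0]]], hand=0)

```text
time: 13.42
tcp_pos: [0.5444, -0.0636, 0.2921]
eef_rot: [0.0, 0.998, 0.062, 0.001]
contact_force: [1.4, 0.0, 0.5]
width: 0.0439
gripper_force: 0.0
```

Run:
```python
from h import *
plan([.46,-.25,.34],-90)
```

```text
t 13.43 at [ 0.5444 -0.0636  0.2921] yaw -82.9 F [1.4 0.  0.5] w 0.0439 -> shift [-0.356   0.5816 -0.1605] turn [ 0.    -0.003  0.119] mm 210 deg 7
```

Request:
apply_moves(moves=[[[-0.356, 0.58, -0.16], [0, 0, 0.12]], [[-0.356, 0.58, -0.16], [0, 0, 0.12]], [[-0.356, 0.58, -0.16], [0, 0, 0.12]], [[-0.356, 0.58, -0.16], [0, 0, 0.12]], [[-0.356, 0.58, -0.16], [0, 0, 0.12]]], hand=-1)

```text
time: 14.05
tcp_pos: [0.4595, -0.2513, 0.3385]
eef_rot: [0.0, 1.0, -0.003, 0.002]
contact_force: [0.7, 0.0, 0.3]
width: 0.0877
gripper_force: 0.0
```

Request:
apply_moves(moves=[[[0, 0, 0], [0, 0, 0]], [[0, 0, 0], [0, 0, 0]]])

```text
time: 14.3
tcp_pos: [0.4615, -0.2477, 0.3375]
eef_rot: [-0.001, 1.0, 0.001, 0.002]
contact_force: [-0.0, -0.2, 0.5]
width: 0.0879
gripper_force: 0.0
```

Run:
```python
from h import *
plan([.46,-.25,.34],-90)
p,d,ci=snap('wrist','w5.png');np.savez('w5.npz',p=p,d=d,**ci); W=cloud(d,ci)
m=(W[...,0]>.46)&(W[...,0]<.66)&(W[...,1]>-.34)&(W[...,1]<-.17)&(W[...,2]>.03)&(W[...,2]<.12)
k,lab,st,cc=cv2.connectedComponentsWithStats(m.astype(np.uint8))
for i in range(1,k):
  if st[i,4]>300:
    w=W[lab==i]; print(st[i],w.min(0).round(3),w.max(0).round(3),np.histogram(w[:,2],bins=np.arange(.03,.08,.003))[0])
    t=w[(w[:,2]>.057)&(w[:,2]<.069)]; print(len(t),cv2.minAreaRect((t[:,:2]*1000).astype(np.float32)),t.min(0).round(4),t.max(0).round(4))
```

```text
t 14.3 at [ 0.4615 -0.2477  0.3375] yaw -89.9 F [-0.  -0.2  0.5] w 0.0879 -> shift [-0.0049  0.0075 -0.0083] turn [-0.001 -0.003  0.002] mm 4 deg 0
[ 208    0  163   18 1916] [ 0.628 -0.34   0.044] [ 0.642 -0.17   0.064] [  0   0   0   0  17 351 340   2  21 378 800   7   0   0   0   0]
1185 ((633.5227661132812, -254.99525451660156), (169.88870239257812, 11.49439811706543), 88.11691284179688) [ 0.6295 -0.3399  0.057 ] [ 0.6418 -0.1702  0.0635]
[ 254   19   83  134 7507] [ 0.484 -0.305  0.049] [ 0.623 -0.216  0.066] [   0    0    0    0    0    0 1473 5197   81   62  262  431    1    0
    0    0]
756 ((553.7079467773438, -260.2784423828125), (68.0431900024414, 129.96319580078125), 79.10196685791016) [ 0.484  -0.305   0.0571] [ 0.6228 -0.2155  0.0662]
```

View pics/w5.png

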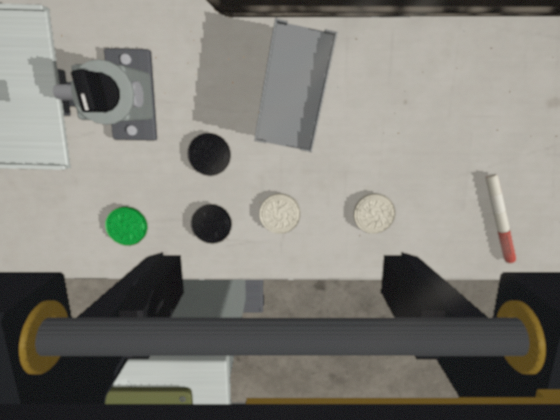

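The stack's rim rectangle is 130 x 68 mm at z 0.065, centred at (0.5537, -0.2603), and its long axis is about -10.9°. Both plates are still in place.

Run:
```python
from h import *
plan([.5537,-.2603,.11],-100.9)
```

```text
t 14.35 at [ 0.4614 -0.248   0.3376] yaw -89.9 F [ 0.6 -0.3  0.9] w 0.0882 -> shift [0.3051 0.0425 0.7598] turn [-0.001 -0.003  0.184] mm 246 deg 11
```

Request:
apply_moves(moves=[[[0.305, 0.0425, 0.1], [0, -0.003, 0.184]], [[0.305, 0.0425, 0.3], [0, -0.003, 0.184]], [[0.305, 0.0425, 0.5], [0, -0.003, 0.184]], [[0.305, 0.0425, 0.65], [0, -0.003, 0.184]], [[0.305, 0.0425, 0.76], [0, -0.003, 0.184]]])

```text
time: 14.98
tcp_pos: [0.5525, -0.2601, 0.107]
eef_rot: [-0.001, 0.995, -0.096, -0.002]
contact_force: [0.2, -1.4, 1.2]
width: 0.0879
gripper_force: 0.0
```

Request:
apply_moves(moves=[[[0, 0, 0], [0, 0, 0]], [[0, 0, 0], [0, 0, 0]], [[0, 0, 0], [0, 0, 0]]])

```text
time: 15.35
tcp_pos: [0.5544, -0.2629, 0.1125]
eef_rot: [0.0, 0.995, -0.096, 0.002]
contact_force: [-0.9, 0.4, 0.6]
width: 0.0881
gripper_force: 0.0
```

Run:
```python
from h import *
plan([.5537,-.2603,.0535],-100.9)
```

```text
t 15.35 at [ 0.5544 -0.2629  0.1125] yaw -101.1 F [-0.9  0.4  0.6] w 0.0881 -> shift [-0.0047 -0.0083  0.1967] turn [ 0.001 -0.004 -0.003] mm 59 deg 0
```

Request:
apply_moves(moves=[[[-0.004, -0.008, 0.1], [0, -0.004, 0]], [[-0.004, -0.008, 0.19], [0, -0.004, 0]], [[-0.004, -0.008, 0.197], [0, -0.004, 0]], [[-0.004, -0.008, 0.197], [0, -0.004, 0]], [[-0.004, -0.008, 0.197], [0, -0.004, 0]]])

```text
time: 15.98
tcp_pos: [0.5534, -0.2604, 0.053]
eef_rot: [0.0, 0.995, -0.096, -0.0]
contact_force: [0.6, -0.5, -0.1]
width: 0.088
gripper_force: 0.0
```

Run:
```python
from h import *
plan([.5537,-.2603,.0535],-100.9)
```

```text
t 15.97 at [ 0.5534 -0.2604  0.053 ] yaw -101.1 F [ 0.6 -0.5 -0.1] w 0.088 -> shift [ 0.0009 -0.0005 -0.0017] turn [ 0.     0.001 -0.003] mm 1 deg 0
```

Good; now close and lift a little.

Request:
apply_moves(moves=[[[0, 0, -0.001], [0, 0, 0]], [[0, 0, -0.001], [0, 0, 0]], [[0, 0, -0.001], [0, 0, 0]], [[0, 0, -0.001], [0, 0, 0]]], hand=1, newtons=20)

```text
time: 16.48
tcp_pos: [0.5528, -0.2599, 0.0522]
eef_rot: [-0.0, 0.995, -0.096, -0.001]
contact_force: [-0.1, 0.8, 4.6]
width: 0.0677
gripper_force: 20.0
```

Request:
apply_moves(moves=[[[0, 0, -0.03], [0, 0, 0]], [[0, 0, -0.1], [0, 0, 0]], [[0, 0, -0.2], [0, 0, 0]], [[0, 0, -0.35], [0, 0, 0]], [[0, 0, -0.35], [0, 0, 0]]])

```text
time: 17.1
tcp_pos: [0.5545, -0.2616, 0.1604]
eef_rot: [0.001, 0.995, -0.097, 0.001]
contact_force: [-0.3, -0.5, -0.4]
width: 0.0681
gripper_force: 20.0
```

Run:
```python
from h import *
plan([.553,.237,.16],-91)
p,d,ci=snap('scene','s6.png'); W=cloud(d,ci)
cv2.imwrite('pics/c6.png',cv2.resize(p[100:300,250:450,::-1],None,fx=2.5,fy=2.5,interpolation=cv2.INTER_CUBIC))
```

```text
t 17.1 at [ 0.5545 -0.2616  0.1604] yaw -101.1 F [-0.3 -0.5 -0.4] w 0.0681 -> shift [-0.3246 -1.6299 -0.0032] turn [ 0.002 -0.003 -0.168] mm 499 deg 10
```

View pics/c6.png

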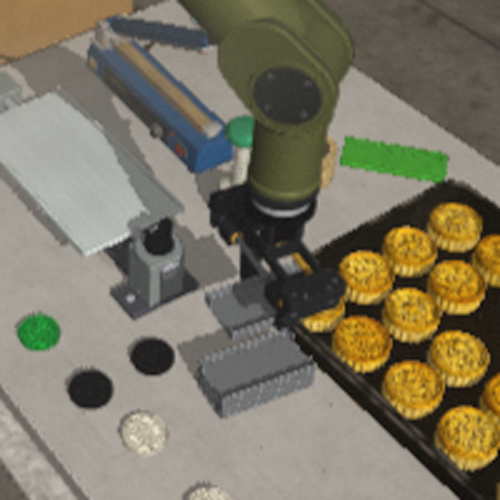

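Request:
apply_moves(moves=[[[0, -0.05, -0.13], [0, 0, 0]], [[-0.16, -0.82, -0.13], [0, 0, -0.085]], [[-0.16, -0.82, -0.13], [0, 0, -0.085]], [[-0.16, -0.82, -0.13], [0, 0, -0.085]], [[-0.16, -0.82, -0.13], [0, 0, -0.085]]])

```text
time: 17.77
tcp_pos: [0.5519, -0.0057, 0.1946]
eef_rot: [-0.001, 0.999, -0.051, -0.003]
contact_force: [1.2, 0.4, -0.8]
width: 0.0677
gripper_force: 20.0
```

Run:
```python
from h import *
plan([.553,.237,.16],-91)
```

```text
t 17.77 at [ 0.5519 -0.0057  0.1946] yaw -95.8 F [ 1.2  0.4 -0.8] w 0.0677 -> shift [-0.0778 -0.805   0.1173] turn [-0.002  0.006 -0.081] mm 245 deg 5
```

Request:
apply_moves(moves=[[[-0.078, -0.8, 0.0], [0, 0, -0.081]], [[-0.078, -0.8, 0], [0, 0, -0.081]], [[-0.078, -0.8, 0.0], [0, 0, -0.081]], [[-0.078, -0.8, 0.1], [0, 0, -0.081]], [[-0.078, -0.8, 0.1], [0, 0, -0.081]]])

```text
time: 18.4
tcp_pos: [0.5508, 0.2384, 0.1618]
eef_rot: [-0.001, 1.0, -0.005, -0.006]
contact_force: [-0.1, -0.6, -0.8]
width: 0.0676
gripper_force: 20.0
```

Request:
apply_moves(moves=[[[0, 0, 0], [0, 0, 0]], [[0, 0, 0], [0, 0, 0]], [[0, 0, 0], [0, 0, 0]]])

```text
time: 18.77
tcp_pos: [0.5552, 0.2304, 0.1669]
eef_rot: [-0.0, 1.0, -0.011, -0.001]
contact_force: [-0.3, -0.8, 0.0]
width: 0.068
gripper_force: 20.0
```

Run:
```python
from h import *
plan([.553,.237,.095],-91)
```

```text
t 18.77 at [0.5552 0.2304 0.1669] yaw -91.3 F [-0.3 -0.8  0. ] w 0.068 -> shift [-0.0072 -0.0217  0.2396] turn [-0.001  0.002 -0.004] mm 72 deg 0
```

Request:
apply_moves(moves=[[[-0.007, -0.02, 0.1], [0, 0.002, -0.004]], [[-0.007, -0.02, 0.2], [0, 0.002, -0.004]], [[-0.007, -0.02, 0.235], [0, 0.002, -0.004]], [[-0.007, -0.02, 0.24], [0, 0.002, -0.004]], [[-0.007, -0.02, 0.24], [0, 0.002, -0.004]]])

```text
time: 19.4
tcp_pos: [0.5534, 0.2378, 0.0954]
eef_rot: [-0.001, 1.0, -0.008, 0.0]
contact_force: [-0.3, -1.0, -0.5]
width: 0.0681
gripper_force: 20.0
```

Request:
apply_moves(moves=[[[0, 0, 0.006], [0, 0, 0]], [[0, 0, 0.012], [0, 0, 0]], [[0, 0, 0.012], [0, 0, 0]]])

```text
time: 19.77
tcp_pos: [0.5525, 0.2381, 0.0908]
eef_rot: [-0.001, 1.0, -0.008, -0.0]
contact_force: [-1.1, 0.2, -0.1]
width: 0.0679
gripper_force: 20.0
```

Request:
apply_moves(moves=[[[0, 0, 0.004], [0, 0, 0]], [[0, 0, 0.004], [0, 0, 0]]])

```text
time: 20.02
tcp_pos: [0.5525, 0.238, 0.0895]
eef_rot: [-0.0, 1.0, -0.008, -0.001]
contact_force: [-0.4, -0.4, -0.1]
width: 0.0679
gripper_force: 20.0
```

Request:
apply_moves(moves=[[[0, 0, 0.003], [0, 0, 0]], [[0, 0, 0.003], [0, 0, 0]]])

```text
time: 20.27
tcp_pos: [0.5526, 0.238, 0.0892]
eef_rot: [-0.001, 1.0, -0.008, -0.0]
contact_force: [-1.8, -0.1, 4.7]
width: 0.0679
gripper_force: 20.0
```

Contact. Now release and rise.

Request:
apply_moves(moves=[[[0, 0, 0], [0, 0, 0]], [[0, 0, 0], [0, 0, 0]], [[0, 0, -0.05], [0, 0, 0]], [[0, 0, -0.25], [0, 0, 0]], [[0, 0.1, -0.4], [0, 0, 0]]], hand=-1)

```text
time: 20.9
tcp_pos: [0.5527, 0.2101, 0.2111]
eef_rot: [-0.001, 1.0, -0.005, 0.001]
contact_force: [1.0, 0.1, -0.5]
width: 0.088
gripper_force: 0.0
```

Run:
```python
from h import *
plan([.5537,-.2603,.20],-100.9)
p,d,ci=snap('top'); W=cloud(d,ci)
p2,d2,c2=snap('scene','s7.png')
cv2.imwrite('pics/c7.png',np.hstack([cv2.resize(p[160:250,140:380,::-1],None,fx=1.6,fy=1.6),cv2.resize(p2[100:244,180:380,::-1],None,fx=1,fy=1)]))
# stack check
W=cloud(d2,c2); m=(W[...,0]>.46)&(W[...,0]<.63)&(W[...,1]>-.34)&(W[...,1]<-.17)&(W[...,2]>.044)&(W[...,2]<.058); t=W[m]; print(len(t),cv2.minAreaRect((t[:,:2]*1000).astype(np.float32)))
```

```text
t 20.9 at [0.5527 0.2101 0.2111] yaw -90.6 F [ 1.   0.1 -0.5] w 0.088 -> shift [0.0198 1.568  0.0328] turn [-0.003 -0.001  0.172] mm 471 deg 10
196 ((557.3619995117188, -260.5488586425781), (144.7721405029297, 141.41912841796875), 0.04184730350971222)
```

Request:
apply_moves(moves=[[[-0.1, 0.8, -0.2], [0, 0, 0.09]], [[-0.1, 0.8, -0.2], [0, 0, 0.09]], [[-0.1, 0.8, -0.2], [0, 0, 0.09]], [[-0.1, 0.8, -0.2], [0, 0, 0.09]], [[-0.1, 0.8, -0.2], [0, 0, 0.09]]])

```text
time: 21.62
tcp_pos: [0.5181, -0.0377, 0.2705]
eef_rot: [0.001, 0.998, -0.06, 0.001]
contact_force: [0.5, -0.3, 1.1]
width: 0.0882
gripper_force: 0.0
```

Run:
```python
from h import *
plan([.46,-.25,.30],-100.9)
p,d,ci=snap('wrist','w8.png')
```

```text
t 21.62 at [ 0.5181 -0.0377  0.2705] yaw -96.9 F [ 0.5 -0.3  1.1] w 0.0882 -> shift [-0.1073  0.7259 -0.0979] turn [ 0.001 -0.002  0.067] mm 222 deg 4
```

View pics/w8.png

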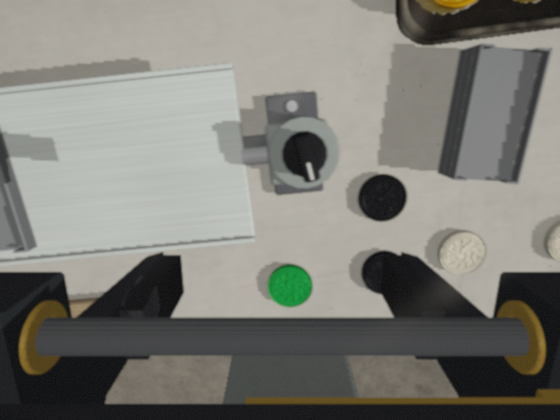

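The knob bar now lies across the board, so it's clamped, and tray 0 lies crosswise on the board at the left edge of the picture. Back to the stack.

Request:
apply_moves(moves=[[[-0.107, 0.726, -0.1], [0, 0, 0.067]], [[-0.107, 0.726, -0.1], [0, 0, 0.067]], [[-0.107, 0.726, -0.1], [0, 0, 0.067]], [[-0.107, 0.726, -0.1], [0, 0, 0.067]], [[-0.107, 0.726, -0.1], [0, 0, 0.067]]])

```text
time: 22.3
tcp_pos: [0.4626, -0.2461, 0.2984]
eef_rot: [-0.0, 0.996, -0.091, -0.0]
contact_force: [0.6, 0.7, 0.2]
width: 0.0878
gripper_force: 0.0
```

Request:
apply_moves(moves=[[[0, 0, 0], [0, 0, 0]], [[0, 0, 0], [0, 0, 0]]])

```text
time: 22.55
tcp_pos: [0.4638, -0.2423, 0.2976]
eef_rot: [-0.001, 0.996, -0.088, -0.001]
contact_force: [0.0, 0.5, 0.3]
width: 0.088
gripper_force: 0.0
```

Run:
```python
from h import *
p,d,ci=snap('wrist','w9.png');np.savez('w9.npz',p=p,d=d,**ci); W=cloud(d,ci)
m=(W[...,0]>.46)&(W[...,0]<.628)&(W[...,1]>-.34)&(W[...,1]<-.17)&(W[...,2]>.03)&(W[...,2]<.12)
k,lab,st,cc=cv2.connectedComponentsWithStats(m.astype(np.uint8))
i=1+np.argmax(st[1:,4]);w=W[lab==i]; print(np.histogram(w[:,2],bins=np.arange(.03,.08,.003))[0])
t=w[(w[:,2]>.043)]; print(len(t),cv2.minAreaRect((t[:,:2]*1000).astype(np.float32)),t.min(0).round(4),t.max(0).round(4))
plan([.5537,-.2603,.10],-100.9)
```

```text
[   0  199 7062  440   82  102  707   13    0    0    0    0    0    0
    0    0]
869 ((553.8391723632812, -260.161865234375), (68.07278442382812, 130.04696655273438), 79.16155242919922) [ 0.4845 -0.3053  0.043 ] [ 0.6235 -0.2153  0.0521]
t 22.6 at [ 0.4636 -0.2427  0.2977] yaw -100.1 F [ 0.8  0.3 -0.1] w 0.0882 -> shift [0.3071 0.0063 0.6584] turn [-0.002  0.002  0.013] mm 218 deg 1
```

Request:
apply_moves(moves=[[[0.307, 0.006, 0.1], [0, 0, 0.013]], [[0.307, 0.006, 0.3], [0, 0, 0.013]], [[0.307, 0.006, 0.5], [0, 0, 0.013]], [[0.307, 0.006, 0.62], [0, 0, 0.013]], [[0.307, 0.006, 0.658], [0, 0, 0.013]]])

```text
time: 23.22
tcp_pos: [0.5518, -0.2602, 0.0976]
eef_rot: [-0.002, 0.995, -0.096, -0.003]
contact_force: [0.7, 0.4, 0.1]
width: 0.0883
gripper_force: 0.0
```

Request:
apply_moves(moves=[[[0, 0, 0], [0, 0, 0]], [[0, 0, 0], [0, 0, 0]], [[0, 0, 0], [0, 0, 0]]])

```text
time: 23.6
tcp_pos: [0.554, -0.2632, 0.1026]
eef_rot: [0.0, 0.995, -0.096, 0.001]
contact_force: [0.3, 0.0, -0.7]
width: 0.0881
gripper_force: 0.0
```

Run:
```python
from h import *
plan([.5537,-.2603,.0393],-100.9)
```

```text
t 23.6 at [ 0.554  -0.2632  0.1026] yaw -101.1 F [ 0.3  0.  -0.7] w 0.0881 -> shift [-0.0034 -0.0094  0.211 ] turn [-0.    -0.002 -0.003] mm 63 deg 0
```

Request:
apply_moves(moves=[[[-0.003, -0.008, 0.1], [0, 0, 0]], [[-0.003, -0.008, 0.19], [0, 0, 0]], [[-0.003, -0.008, 0.21], [0, 0, 0]], [[-0.003, -0.008, 0.21], [0, 0, 0]], [[-0.003, -0.008, 0.21], [0, 0, 0]]])

```text
time: 24.22
tcp_pos: [0.5533, -0.2608, 0.039]
eef_rot: [0.0, 0.995, -0.097, 0.0]
contact_force: [0.6, -0.3, 0.5]
width: 0.0882
gripper_force: 0.0
```

Request:
apply_moves(moves=[[[0, 0, 0], [0, 0, 0]]])

```text
time: 24.35
tcp_pos: [0.5531, -0.2605, 0.0387]
eef_rot: [-0.0, 0.995, -0.096, 0.0]
contact_force: [0.1, -0.3, -0.7]
width: 0.088
gripper_force: 0.0
```

Request:
apply_moves(moves=[[[0, 0, -0.002], [0, 0, 0]], [[0, 0, -0.002], [0, 0, 0]], [[0, 0, -0.002], [0, 0, 0]], [[0, 0, -0.002], [0, 0, 0]]], hand=1, newtons=20)

```text
time: 24.85
tcp_pos: [0.5526, -0.2602, 0.0385]
eef_rot: [-0.0, 0.995, -0.096, -0.0]
contact_force: [0.7, 0.6, 2.2]
width: 0.0677
gripper_force: 20.1
```

Request:
apply_moves(moves=[[[0, 0, -0.03], [0, 0, 0]], [[0, 0, -0.1], [0, 0, 0]], [[0, 0, -0.25], [0, 0, 0]], [[0, 0, -0.4], [0, 0, 0]], [[0, 0, -0.4], [0, 0, 0]]])

```text
time: 25.48
tcp_pos: [0.5546, -0.2623, 0.1632]
eef_rot: [0.001, 0.995, -0.097, 0.003]
contact_force: [1.2, -0.0, -1.3]
width: 0.0683
gripper_force: 20.1
```

Run:
```python
from h import *
plan([.550,.077,.2],-91)
p,d,ci=snap('scene','s10.png'); W=cloud(d,ci)
m=(W[...,0]>.46)&(W[...,0]<.628)&(W[...,1]>-.34)&(W[...,1]<-.17)&(W[...,2]>.01)&(W[...,2]<.4); print(np.histogram(W[m][:,2],bins=np.arange(.01,.2,.01)))
```

```text
t 25.48 at [ 0.5546 -0.2623  0.1632] yaw -101.1 F [ 1.2 -0.  -1.3] w 0.0683 -> shift [-0.2319 -1.1065 -0.1266] turn [ 0.003 -0.006 -0.168] mm 341 deg 10
(array([111, 652, 178,   9,   2,   0,   0,   0,   0,   0,   0,   0,   0,
         0,   1, 417, 130,  22]), array([0.01, 0.02, 0.03, 0.04, 0.05, 0.06, 0.07, 0.08, 0.09, 0.1 , 0.11,
       0.12, 0.13, 0.14, 0.15, 0.16, 0.17, 0.18, 0.19]))
```

Request:
apply_moves(moves=[[[0, -0.05, -0.127], [0, 0, 0]], [[-0.2, -0.9, -0.127], [0, 0, -0.168]], [[-0.2, -0.9, -0.127], [0, 0, -0.168]], [[-0.2, -0.9, -0.127], [0, 0, -0.168]], [[-0.2, -0.9, -0.127], [0, 0, -0.168]]])

```text
time: 26.15
tcp_pos: [0.545, 0.0065, 0.1959]
eef_rot: [-0.001, 1.0, -0.009, -0.001]
contact_force: [-0.7, -0.2, 0.2]
width: 0.0678
gripper_force: 20.1
```

Run:
```python
from h import *
plan([.550,.077,.15],-91)
```

```text
t 26.15 at [0.545  0.0065 0.1959] yaw -91.0 F [-0.7 -0.2  0.2] w 0.0678 -> shift [ 0.0129 -0.2349  0.1534] turn [-0.001  0.003  0.   ] mm 84 deg 0
```

Request:
apply_moves(moves=[[[0.013, -0.235, 0.0], [0, 0, 0]], [[0.013, -0.235, 0.1], [0, 0, 0]], [[0.013, -0.235, 0.153], [0, 0, 0]], [[0.013, -0.235, 0.153], [0, 0, 0]], [[0.013, -0.235, 0.153], [0, 0, 0]]])

```text
time: 26.78
tcp_pos: [0.5515, 0.0728, 0.1515]
eef_rot: [-0.0, 1.0, -0.01, -0.0]
contact_force: [-0.5, 0.5, -0.6]
width: 0.0678
gripper_force: 20.1
```

Run:
```python
from h import *
plan([.550,.077,.0915],-91)
```

```text
t 26.77 at [0.5515 0.0728 0.1515] yaw -91.2 F [-0.5  0.5 -0.6] w 0.0678 -> shift [-0.0054 -0.014   0.2   ] turn [-0.     0.    -0.003] mm 60 deg 0
```

Request:
apply_moves(moves=[[[-0.005, -0.013, 0.1], [0, 0, 0]], [[-0.005, -0.013, 0.18], [0, 0, 0]], [[-0.005, -0.013, 0.2], [0, 0, 0]], [[-0.005, -0.013, 0.2], [0, 0, 0]], [[-0.005, -0.013, 0.204], [0, 0, 0]]])

```text
time: 27.4
tcp_pos: [0.5506, 0.0783, 0.0908]
eef_rot: [-0.001, 1.0, -0.009, 0.001]
contact_force: [0.0, -0.3, -0.5]
width: 0.0677
gripper_force: 20.1
```

Request:
apply_moves(moves=[[[0, 0, 0.003], [0, 0, 0]], [[0, 0, 0.003], [0, 0, 0]]])

```text
time: 27.65
tcp_pos: [0.5502, 0.0787, 0.0894]
eef_rot: [-0.001, 1.0, -0.009, 0.0]
contact_force: [-0.6, -0.1, 4.0]
width: 0.0677
gripper_force: 20.1
```

Request:
apply_moves(moves=[[[0, 0, 0], [0, 0, 0]], [[0, 0, 0], [0, 0, 0]], [[0, 0, -0.05], [0, 0, 0]], [[0, 0, -0.25], [0, 0, 0]], [[0, 0, -0.45], [0, 0, 0]]], hand=-1)

```text
time: 28.28
tcp_pos: [0.5494, 0.0783, 0.2259]
eef_rot: [-0.0, 1.0, -0.009, -0.001]
contact_force: [0.5, 1.3, -0.9]
width: 0.0879
gripper_force: 0.0
```

Run:
```python
from h import *
plan([.42,-.27,.28],-46)
```

```text
t 28.27 at [0.5494 0.0783 0.2259] yaw -91.0 F [ 0.5  1.3 -0.9] w 0.0879 -> shift [-0.4109  1.1684 -0.1799] turn [-0.001  0.001 -0.75 ] mm 375 deg 45
```

Request:
apply_moves(moves=[[[-0.41, 0.99, -0.18], [0, 0, -0.75]], [[-0.41, 0.99, -0.18], [0, 0, -0.75]], [[-0.41, 0.99, -0.18], [0, 0, -0.75]], [[-0.41, 0.99, -0.18], [0, 0, -0.75]], [[-0.41, 0.99, -0.18], [0, 0, -0.75]]])

```text
time: 28.9
tcp_pos: [0.4259, -0.2062, 0.2768]
eef_rot: [-0.0, 0.927, 0.376, 0.0]
contact_force: [1.0, -0.5, -0.0]
width: 0.0882
gripper_force: 0.0
```

Run:
```python
from h import *
plan([.42,-.27,.28],-1)
```

```text
t 28.9 at [ 0.4259 -0.2062  0.2768] yaw -45.9 F [ 1.  -0.5 -0. ] w 0.0882 -> shift [-0.1622  0.1391 -0.0109] turn [ 0.    -0.001 -0.748] mm 64 deg 45
```

Request:
apply_moves(moves=[[[-0.16, 0.14, -0.01], [0, 0, -0.75]], [[-0.16, 0.14, -0.01], [0, 0, -0.75]], [[-0.16, 0.14, -0.01], [0, 0, -0.75]], [[-0.16, 0.14, -0.01], [0, 0, -0.75]], [[-0.16, 0.14, -0.01], [0, 0, -0.75]]])

```text
time: 29.52
tcp_pos: [0.4212, -0.2682, 0.279]
eef_rot: [-0.0, 0.714, 0.701, -0.0]
contact_force: [-0.5, 0.9, -0.1]
width: 0.0879
gripper_force: 0.0
```

Request:
apply_moves(moves=[[[0, 0, 0], [0, 0, 0]], [[0, 0, 0], [0, 0, 0]], [[0, 0, 0], [0, 0, 0]]])

```text
time: 29.9
tcp_pos: [0.4217, -0.2676, 0.2783]
eef_rot: [-0.001, 0.713, 0.701, -0.0]
contact_force: [0.5, -0.3, -0.1]
width: 0.0884
gripper_force: 0.0
```

```bash
cat >> h.py <<'E'
def plates(W,p,lo=.006,hi=.02):
    m=(W[...,2]>lo)&(W[...,2]<hi)&(W[...,0]>.3)&(W[...,0]<.62)&(W[...,1]<.1)&(W[...,1]>-.52)&(p.min(-1)>110)
    k,lab,st,c=cv2.connectedComponentsWithStats(m.astype(np.uint8))
    for i in range(1,k):
        if st[i,4]>80:
            w=W[lab==i]; (cx,cy),r=cv2.minEnclosingCircle((w[:,:2]*1000).astype(np.float32)); print('plate',st[i,4],'circ',round(cx,1),round(cy,1),'r',round(r,1),'bbox',(w.min(0)+w.max(0)).round(4)/2,'z',np.percentile(w[:,2],[50,98]).round(4))
E
python3 - <<'E'
from h import *
p,d,ci=snap('wrist','w11.png');np.savez('w11.npz',p=p,d=d,**ci); plates(cloud(d,ci),p)
p2,d2,c2=snap('scene','s11.png'); W=cloud(d2,c2); plates(W,p2)
cv2.imwrite('pics/c11.png',np.hstack([cv2.resize(p[:,:,::-1],(440,330)),cv2.resize(p2[100:310,170:400,::-1],(360,330))]))
for a,b in ((.03,.13),(.18,.29)):
  m=(W[...,0]>.46)&(W[...,0]<.65)&(W[...,1]>a)&(W[...,1]<b)&(W[...,2]>.0935)&(W[...,2]<.108); t=W[m]; print(len(t),cv2.minAreaRect((t[:,:2]*1000).astype(np.float32)))
plan([.392,-.246,.08],-1)
E
```

```text
plate 1925 circ 393.9 -245.1 r 28.2 bbox [ 0.39375 -0.24495  0.00985] z [0.0098 0.0116]
plate 93 circ 489.0 -254.6 r 27.8 bbox [ 0.48955 -0.2546   0.0126 ] z [0.0098 0.0136]
plate 1542 circ 394.3 -374.4 r 28.5 bbox [ 0.3943  -0.374    0.00955] z [0.0099 0.0117]
plate 237 circ 393.2 -245.3 r 29.0 bbox [ 0.3931  -0.24515  0.01185] z [0.0118 0.0156]
plate 281 circ 397.2 -373.6 r 31.7 bbox [ 0.3946  -0.37475  0.0123 ] z [0.0117 0.016 ]
187 ((552.4148559570312, 75.99446105957031), (74.66919708251953, 131.19802856445312), 89.69993591308594)
190 ((554.5022583007812, 236.4490509033203), (132.13258361816406, 77.66202545166016), 1.0641319751739502)
t 30.0 at [ 0.4217 -0.2676  0.2782] yaw -1.0 F [-0.1 -0.1 -0.4] w 0.0881 -> shift [ 0.0697 -0.0995  0.661 ] turn [-0.001 -0.001 -0.   ] mm 202 deg 0
```

View pics/c11.png

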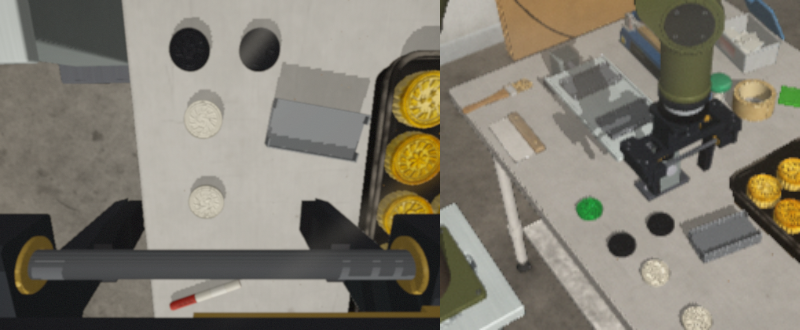

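Run:
```python
from h import *
plan([.394,-.245,.06],-1)
```

```text
t 30.0 at [ 0.4217 -0.2676  0.2782] yaw -1.0 F [-0.1 -0.1 -0.4] w 0.0881 -> shift [ 0.0731 -0.0928  0.7277] turn [-0.001 -0.001 -0.   ] mm 221 deg 0
```

Request:
apply_moves(moves=[[[0.07, -0.093, 0.2], [0, 0, 0]], [[0.07, -0.093, 0.4], [0, 0, 0]], [[0.07, -0.093, 0.6], [0, 0, 0]], [[0.07, -0.093, 0.72], [0, 0, 0]], [[0.07, -0.093, 0.73], [0, 0, 0]]])

```text
time: 30.62
tcp_pos: [0.3928, -0.2453, 0.0574]
eef_rot: [-0.003, 0.713, 0.701, -0.0]
contact_force: [0.2, -0.7, 0.3]
width: 0.0879
gripper_force: 0.0
```

Request:
apply_moves(moves=[[[0, 0, 0], [0, 0, 0]], [[0, 0, 0], [0, 0, 0]]])

```text
time: 30.88
tcp_pos: [0.395, -0.2466, 0.0609]
eef_rot: [0.001, 0.713, 0.701, 0.0]
contact_force: [0.8, -0.0, 0.1]
width: 0.0881
gripper_force: 0.0
```

Run:
```python
from h import *
plan([.394,-.245,.0035],-1)
```

```text
t 30.88 at [ 0.395  -0.2466  0.0609] yaw -1.0 F [ 0.8 -0.   0.1] w 0.0881 -> shift [ 0.0053 -0.0036  0.1914] turn [0.002 0.001 0.   ] mm 57 deg 0
```

Request:
apply_moves(moves=[[[0.004, -0.003, 0.1], [0, 0, 0]], [[0.004, -0.003, 0.17], [0, 0, 0]], [[0.004, -0.003, 0.188], [0, 0, 0]], [[0.004, -0.003, 0.188], [0, 0, 0]], [[0.004, -0.003, 0.188], [0, 0, 0]]])

```text
time: 31.5
tcp_pos: [0.3959, -0.2463, 0.0057]
eef_rot: [-0.002, 0.713, 0.701, -0.0]
contact_force: [0.2, -0.6, 0.3]
width: 0.0883
gripper_force: 0.0
```

Request:
apply_moves(moves=[[[0, 0, 0], [0, 0, 0]], [[0, 0, 0], [0, 0, 0]], [[0, 0, 0], [0, 0, 0]], [[0, 0, 0], [0, 0, 0]], [[0, 0, 0], [0, 0, 0]]], hand=1, newtons=15)

```text
time: 32.12
tcp_pos: [0.395, -0.2459, 0.0047]
eef_rot: [-0.003, 0.713, 0.701, -0.0]
contact_force: [-0.2, 0.2, 3.0]
width: 0.0558
gripper_force: 15.0
```

Request:
apply_moves(moves=[[[0, 0, -0.05], [0, 0, 0]], [[0, 0, -0.2], [0, 0, 0]], [[0, 0, -0.4], [0, 0, 0]], [[0, 0, -0.6], [0, 0, 0]], [[0, 0, -0.6], [0, 0, 0]]])

```text
time: 32.75
tcp_pos: [0.3973, -0.2479, 0.1879]
eef_rot: [0.001, 0.713, 0.701, -0.0]
contact_force: [-0.4, -0.2, -0.8]
width: 0.0556
gripper_force: 15.0
```

Run:
```python
from h import *
plan([.5515,.0787,.18],-1)
```

```text
t 32.75 at [ 0.3973 -0.2479  0.1879] yaw -1.0 F [-0.4 -0.2 -0.8] w 0.0556 -> shift [1.0974 0.4953 0.0255] turn [0.001 0.001 0.   ] mm 361 deg 0
```

Request:
apply_moves(moves=[[[0.8, 0.36, 0], [0, 0, 0]], [[0.8, 0.36, 0], [0, 0, 0]], [[0.8, 0.36, 0], [0, 0, 0]], [[0.8, 0.36, 0], [0, 0, 0]], [[0.8, 0.36, 0], [0, 0, 0]]])

```text
time: 33.38
tcp_pos: [0.5084, -0.0029, 0.1828]
eef_rot: [-0.005, 0.71, 0.704, -0.001]
contact_force: [-1.7, -0.0, -1.0]
width: 0.0558
gripper_force: 15.0
```

Request:
apply_moves(moves=[[[0.15, 0.07, 0], [0, 0, 0]], [[0.3, 0.13, 0.03], [0, 0, 0]], [[0.3, 0.13, 0.03], [0, 0, 0]], [[0.3, 0.13, 0.03], [0, 0, 0]], [[0.3, 0.13, 0.03], [0, 0, 0]]])

```text
time: 34.0
tcp_pos: [0.5478, 0.0788, 0.1761]
eef_rot: [-0.003, 0.714, 0.7, -0.001]
contact_force: [0.7, 0.3, 1.1]
width: 0.0557
gripper_force: 15.0
```

Run:
```python
from h import *
plan([.5515,.0787,.11],-1)
p,d,ci=snap('top'); W=cloud(d,ci)
p,d,ci=snap('wrist'); W=cloud(d,ci)
for a,b in ((.02,.14),(.18,.29)):
  m=(W[...,0]>.46)&(W[...,0]<.65)&(W[...,1]>a)&(W[...,1]<b)&(W[...,2]>.097)&(W[...,2]<.106); t=W[m]; print(len(t),cv2.minAreaRect((t[:,:2]*1000).astype(np.float32)))
```

```text
t 34.0 at [0.5478 0.0788 0.1761] yaw -1.2 F [0.7 0.3 1.1] w 0.0557 -> shift [-0.0005  0.0134  0.2201] turn [-0.005 -0.002 -0.003] mm 66 deg 0
1165 ((551.2730102539062, 81.08663940429688), (63.01628494262695, 130.13290405273438), 89.20030975341797)
1456 ((553.3753051757812, 204.7772979736328), (4.336598873138428, 129.64199829101562), 88.62777709960938)
```

Request:
apply_moves(moves=[[[0, 0.013, 0.1], [-0.003, 0, 0]], [[0, 0.013, 0.18], [-0.003, 0, 0]], [[0, 0.013, 0.2], [-0.003, 0, 0]], [[0, 0.013, 0.2], [-0.003, 0, 0]], [[0, 0.013, 0.2], [-0.003, 0, 0]]])

```text
time: 34.72
tcp_pos: [0.5527, 0.0808, 0.1169]
eef_rot: [-0.001, 0.713, 0.701, 0.001]
contact_force: [1.1, -0.1, -0.1]
width: 0.0557
gripper_force: 15.0
```

Request:
apply_moves(moves=[[[0, 0, 0], [0, 0, 0]], [[0, 0, 0], [0, 0, 0]]])

```text
time: 34.98
tcp_pos: [0.5523, 0.0812, 0.1164]
eef_rot: [-0.001, 0.713, 0.701, 0.001]
contact_force: [0.6, 0.2, -1.2]
width: 0.0561
gripper_force: 15.0
```

Run:
```python
from h import *
plan([.5515,.0787,.096],-1)
```

```text
t 34.98 at [0.5523 0.0812 0.1164] yaw -1.0 F [ 0.6  0.2 -1.2] w 0.0561 -> shift [-0.0085 -0.0023  0.0681] turn [-0.001 -0.003  0.   ] mm 21 deg 0
```

Request:
apply_moves(moves=[[[-0.0115, -0.003, 0], [0, 0, 0]], [[-0.0115, -0.003, 0.03], [0, 0, 0]], [[-0.0115, -0.003, 0.06], [0, 0, 0]], [[-0.0115, -0.003, 0.067], [0, 0, 0]], [[-0.0115, -0.003, 0.067], [0, 0, 0]]])

```text
time: 35.6
tcp_pos: [0.5509, 0.0776, 0.0955]
eef_rot: [-0.002, 0.713, 0.701, 0.0]
contact_force: [-0.4, -0.4, -0.6]
width: 0.0556
gripper_force: 15.0
```

Request:
apply_moves(moves=[[[0, 0, 0.004], [0, 0, 0]], [[0, 0, 0.004], [0, 0, 0]]])

```text
time: 35.85
tcp_pos: [0.5511, 0.0777, 0.0948]
eef_rot: [-0.002, 0.713, 0.701, 0.001]
contact_force: [-0.2, -0.6, 0.1]
width: 0.0557
gripper_force: 15.0
```

Request:
apply_moves(moves=[[[0, 0, 0.004], [0, 0, 0]], [[0, 0, 0.004], [0, 0, 0]]])

```text
time: 36.1
tcp_pos: [0.5512, 0.0777, 0.0938]
eef_rot: [-0.002, 0.713, 0.701, 0.001]
contact_force: [-0.5, 0.0, 3.0]
width: 0.0557
gripper_force: 15.0
```

Request:
apply_moves(moves=[[[0, 0, 0], [0, 0, 0]], [[0, 0, 0], [0, 0, 0]], [[0, 0, 0], [0, 0, 0]]], hand=-0.5)

```text
time: 36.48
tcp_pos: [0.551, 0.0777, 0.0934]
eef_rot: [-0.002, 0.713, 0.701, 0.001]
contact_force: [-0.2, 0.0, -0.0]
width: 0.0666
gripper_force: 0.0
```

Request:
apply_moves(moves=[[[0, 0, -0.03], [0, 0, 0]], [[0, 0, -0.12], [0, 0, 0]], [[0, 0, -0.3], [0, 0, 0]], [[-0.2, -0.1, -0.4], [0, 0, 0]], [[-0.4, -0.2, -0.4], [0, 0, 0]]])

```text
time: 37.1
tcp_pos: [0.497, -0.0298, 0.2146]
eef_rot: [0.001, 0.712, 0.702, 0.002]
contact_force: [0.6, -0.4, 0.5]
width: 0.0663
gripper_force: 0.0
```

Run:
```python
from h import *
plan([.41,-.29,.25],-1)
p,d,ci=snap('wrist','w12.png');W=cloud(d,ci); plates(W,p,.095,.106);plates(W,p)
p2,d2,c2=snap('scene','s12.png');plates(cloud(d2,c2),p2)
cv2.imwrite('pics/c12.png',cv2.resize(p[:,:,::-1],(440,330)))
```

```text
t 37.1 at [ 0.497  -0.0298  0.2146] yaw -0.8 F [ 0.6 -0.4  0.5] w 0.0663 -> shift [-0.8713 -0.2767 -0.121 ] turn [ 0.004 -0.002  0.003] mm 277 deg 0
plate 5602 circ 550.3 78.7 r 28.3 bbox [0.5502  0.0754  0.09835] z [0.0988 0.1006]
plate 162 circ 503.3 51.8 r 18.0 bbox [0.50315 0.05205 0.1002 ] z [0.1004 0.1018]
plate 144 circ 612.6 50.5 r 7.1 bbox [0.61285 0.05055 0.09865] z [0.0998 0.102 ]
plate 180 circ 546.3 44.9 r 24.8 bbox [0.5463  0.0455  0.10075] z [0.1005 0.1021]
plate 91 circ 373.8 -16.2 r 23.1 bbox [ 0.3738 -0.0112  0.0091] z [0.0094 0.0118]
plate 177 circ 541.1 -23.0 r 9.3 bbox [ 0.54125 -0.02285  0.01   ] z [0.0116 0.0135]
plate 236 circ 585.6 -53.4 r 27.7 bbox [ 0.5865  -0.05345  0.0101 ] z [0.0112 0.0131]
plate 201 circ 502.8 -61.4 r 10.6 bbox [ 0.5033  -0.06145  0.01355] z [0.0135 0.0168]
plate 277 circ 394.7 -373.7 r 29.4 bbox [ 0.3954  -0.37485  0.0127 ] z [0.0113 0.0162]
```

View pics/c12.png

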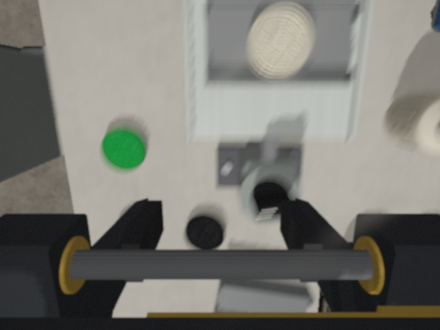

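Plate 0 lies flat and centred in its tray. The other plate is still at (0.394, -0.374).

Request:
apply_moves(moves=[[[-0.87, -0.277, 0], [0, 0, 0.003]], [[-0.87, -0.277, 0], [0, 0, 0.003]], [[-0.87, -0.277, 0], [0, 0, 0.003]], [[-0.87, -0.277, 0], [0, 0, 0.003]], [[-0.87, -0.277, 0], [0, 0, 0.003]]], hand=-1)

```text
time: 37.83
tcp_pos: [0.4066, -0.2922, 0.2125]
eef_rot: [-0.0, 0.716, 0.698, -0.0]
contact_force: [0.5, 0.0, -0.0]
width: 0.0883
gripper_force: 0.0
```

Run:
```python
from h import *
p,d,ci=snap('wrist');W=cloud(d,ci); plates(W,p)
p,d,ci=snap('wrist','w13.png');W=cloud(d,ci); plates(W,p)
plan([.394,-.3742,.06],-1)
```

```text
plate 2150 circ 394.2 -374.1 r 28.5 bbox [ 0.394   -0.37425  0.00935] z [0.0099 0.0115]
plate 2161 circ 394.0 -374.2 r 28.4 bbox [ 0.3942  -0.37405  0.00925] z [0.0098 0.0116]
t 37.92 at [ 0.4071 -0.2914  0.2124] yaw -1.5 F [-0.7  0.5  0.6] w 0.0879 -> shift [-0.2775 -0.0358  0.5078] turn [-0.001 -0.001 -0.009] mm 174 deg 1
```

Request:
apply_moves(moves=[[[-0.277, -0.036, 0.1], [0, 0, -0.009]], [[-0.277, -0.036, 0.3], [0, 0, -0.009]], [[-0.277, -0.036, 0.45], [0, 0, -0.009]], [[-0.277, -0.036, 0.508], [0, 0, -0.009]], [[-0.277, -0.036, 0.508], [0, 0, -0.009]]])

```text
time: 38.55
tcp_pos: [0.3961, -0.3682, 0.0577]
eef_rot: [-0.003, 0.71, 0.704, 0.001]
contact_force: [1.1, -0.3, 0.6]
width: 0.0884
gripper_force: 0.0
```

Request:
apply_moves(moves=[[[0, 0, 0], [0, 0, 0]], [[0, 0, 0], [0, 0, 0]]])

```text
time: 38.8
tcp_pos: [0.3966, -0.3706, 0.0602]
eef_rot: [-0.001, 0.711, 0.704, 0.001]
contact_force: [-0.1, -0.6, -0.9]
width: 0.0879
gripper_force: 0.0
```

Run:
```python
from h import *
plan([.394,-.3742,.0035],-1)
```

```text
t 38.8 at [ 0.3966 -0.3706  0.0602] yaw -0.6 F [-0.1 -0.6 -0.9] w 0.0879 -> shift [-0.0126 -0.0086  0.189 ] turn [ 0.    -0.002  0.007] mm 57 deg 0
```

Request:
apply_moves(moves=[[[-0.0125, -0.008, 0.1], [0, 0, 0.004]], [[-0.0125, -0.008, 0.17], [0, 0, 0.004]], [[-0.0125, -0.008, 0.188], [0, 0, 0.004]], [[-0.0125, -0.008, 0.188], [0, 0, 0.004]], [[-0.0125, -0.008, 0.188], [0, 0, 0.004]]])

```text
time: 39.42
tcp_pos: [0.3936, -0.3744, 0.0035]
eef_rot: [-0.001, 0.712, 0.702, 0.001]
contact_force: [0.2, 0.0, 0.9]
width: 0.0882
gripper_force: 0.0
```

Request:
apply_moves(moves=[[[0, 0, 0], [0, 0, 0]], [[0, 0, 0], [0, 0, 0]], [[0, 0, 0], [0, 0, 0]], [[0, 0, 0], [0, 0, 0]], [[0, 0, 0], [0, 0, 0]]], hand=1, newtons=15)

```text
time: 40.05
tcp_pos: [0.3932, -0.3741, 0.0027]
eef_rot: [-0.002, 0.712, 0.702, 0.001]
contact_force: [0.7, 0.4, 1.1]
width: 0.0559
gripper_force: 15.0
```

Request:
apply_moves(moves=[[[0, 0, -0.05], [0, 0, 0]], [[0, 0, -0.2], [0, 0, 0]], [[0, 0, -0.4], [0, 0, 0]], [[0, 0, -0.6], [0, 0, 0]], [[0, 0, -0.6], [0, 0, 0]]])

```text
time: 40.67
tcp_pos: [0.3946, -0.3769, 0.1875]
eef_rot: [0.003, 0.713, 0.702, 0.0]
contact_force: [-0.7, -0.4, -0.7]
width: 0.0561
gripper_force: 15.0
```

Run:
```python
from h import *
plan([.5535,.2375,.19],-1)
```

```text
t 40.67 at [ 0.3946 -0.3769  0.1875] yaw -0.9 F [-0.7 -0.4 -0.7] w 0.0561 -> shift [ 2.0561  0.4975 -0.0128] turn [0.004 0.003 0.002] mm 635 deg 0
```

Request:
apply_moves(moves=[[[0.95, 0.23, 0], [0, 0, 0]], [[0.95, 0.23, 0], [0, 0, 0]], [[0.95, 0.23, 0], [0, 0, 0]], [[0.95, 0.23, 0], [0, 0, 0]], [[0.95, 0.23, 0], [0, 0, 0]]])

```text
time: 41.3
tcp_pos: [0.4662, -0.087, 0.1828]
eef_rot: [-0.003, 0.712, 0.703, 0.001]
contact_force: [0.2, -0.5, -0.9]
width: 0.0559
gripper_force: 15.0
```

Request:
apply_moves(moves=[[[0.95, 0.23, 0], [0, 0, 0]], [[0.95, 0.23, 0], [0, 0, 0]], [[0.95, 0.23, 0], [0, 0, 0]], [[0.95, 0.23, 0], [0, 0, 0]], [[0.95, 0.23, 0], [0, 0, 0]]])

```text
time: 41.92
tcp_pos: [0.5391, 0.1969, 0.1833]
eef_rot: [-0.003, 0.711, 0.703, 0.0]
contact_force: [0.0, -0.1, -0.4]
width: 0.0556
gripper_force: 15.0
```

Run:
```python
from h import *
plan([.5535,.2375,.15],-1)
```

```text
t 41.92 at [0.5391 0.1969 0.1833] yaw -0.7 F [ 0.  -0.1 -0.4] w 0.0556 -> shift [0.1355 0.0467 0.1112] turn [-0.003 -0.003  0.005] mm 54 deg 0
```

Request:
apply_moves(moves=[[[0.135, 0.046, 0.05], [0, 0, 0.004]], [[0.135, 0.046, 0.11], [0, 0, 0.004]], [[0.135, 0.046, 0.11], [0, 0, 0.004]], [[0.135, 0.046, 0.11], [0, 0, 0.004]], [[0.135, 0.046, 0.11], [0, 0, 0.004]]])

```text
time: 42.55
tcp_pos: [0.5548, 0.2324, 0.1522]
eef_rot: [-0.001, 0.715, 0.699, 0.001]
contact_force: [0.6, 0.2, 0.2]
width: 0.0557
gripper_force: 15.0
```

Run:
```python
from h import *
plan([.5535,.2375,.11],-1)
p,d,ci=snap('wrist'); W=cloud(d,ci)
m=(W[...,0]>.46)&(W[...,0]<.65)&(W[...,1]>.19)&(W[...,1]<.3)&(W[...,2]>.097)&(W[...,2]<.106); t=W[m]; print(len(t),cv2.minAreaRect((t[:,:2]*1000).astype(np.float32)),t.min(0),t.max(0))
```

```text
t 42.55 at [0.5548 0.2324 0.1522] yaw -1.2 F [0.6 0.2 0.2] w 0.0557 -> shift [ 0.0165 -0.0045  0.1407] turn [-0.001 -0.003 -0.004] mm 43 deg 0
1488 ((553.6099243164062, 241.3966522216797), (61.19011688232422, 129.77395629882812), 89.22930145263672) [0.48845596 0.20993194 0.09700028] [0.61882288 0.27264607 0.10265728]
```

Request:
apply_moves(moves=[[[0.018, -0.004, 0.05], [0, 0, 0]], [[0.018, -0.004, 0.11], [0, 0, 0]], [[0.018, -0.004, 0.13], [0, 0, 0]], [[0.018, -0.004, 0.13], [0, 0, 0]], [[0.018, -0.004, 0.13], [0, 0, 0]]])

```text
time: 43.22
tcp_pos: [0.5536, 0.239, 0.1126]
eef_rot: [-0.001, 0.714, 0.7, 0.001]
contact_force: [0.7, 0.7, 0.8]
width: 0.0558
gripper_force: 15.0
```

Run:
```python
from h import *
plan([.5535,.238,.0935],-1)
```

```text
t 43.23 at [0.5536 0.239  0.1126] yaw -1.1 F [0.7 0.7 0.8] w 0.0558 -> shift [-0.0034 -0.0002  0.0637] turn [-0.001 -0.003 -0.002] mm 19 deg 0
```

Request:
apply_moves(moves=[[[-0.004, 0, 0.01], [0, 0, 0]], [[-0.004, 0, 0.035], [0, 0, 0]], [[-0.004, 0, 0.055], [0, 0, 0]], [[-0.004, 0, 0.062], [0, 0, 0]], [[-0.004, 0, 0.062], [0, 0, 0]]])

```text
time: 43.85
tcp_pos: [0.5531, 0.238, 0.0935]
eef_rot: [-0.002, 0.714, 0.7, 0.0]
contact_force: [-0.1, 0.4, -1.2]
width: 0.0558
gripper_force: 15.0
```

Request:
apply_moves(moves=[[[0, 0, 0.004], [0, 0, 0]], [[0, 0, 0.004], [0, 0, 0]]])

```text
time: 44.1
tcp_pos: [0.5532, 0.2381, 0.0926]
eef_rot: [-0.002, 0.714, 0.7, 0.001]
contact_force: [0.3, 0.1, -0.1]
width: 0.056
gripper_force: 15.0
```

Request:
apply_moves(moves=[[[0, 0, 0.004], [0, 0, 0]], [[0, 0, 0.004], [0, 0, 0]]])

```text
time: 44.35
tcp_pos: [0.5533, 0.2381, 0.0917]
eef_rot: [-0.002, 0.714, 0.7, 0.001]
contact_force: [-0.8, -0.1, 3.1]
width: 0.0553
gripper_force: 15.0
```

Request:
apply_moves(moves=[[[0, 0, 0], [0, 0, 0]], [[0, 0, 0], [0, 0, 0]], [[0, 0, 0], [0, 0, 0]]], hand=-0.5)

```text
time: 44.72
tcp_pos: [0.5531, 0.238, 0.0912]
eef_rot: [-0.002, 0.714, 0.7, 0.001]
contact_force: [-0.6, -0.4, -0.3]
width: 0.0661
gripper_force: 0.0
```

Request:
apply_moves(moves=[[[0, 0, -0.03], [0, 0, 0]], [[0, 0, -0.12], [0, 0, 0]], [[0, 0, -0.3], [0, 0, 0]], [[-0.2, 0, -0.5], [0, 0, 0]], [[-0.4, 0, -0.7], [0, 0, 0]]])

```text
time: 45.35
tcp_pos: [0.5517, 0.1482, 0.2715]
eef_rot: [-0.001, 0.714, 0.701, 0.001]
contact_force: [0.9, 0.0, 0.0]
width: 0.0661
gripper_force: 0.0
```

Request:
apply_moves(moves=[[[-0.1, 0, -0.1], [0, 0, 0]], [[-0.1, 0, -0.1], [0, 0, 0]], [[-0.1, 0, -0.1], [0, 0, 0]]])

```text
time: 45.72
tcp_pos: [0.5506, 0.1206, 0.2986]
eef_rot: [-0.003, 0.713, 0.701, 0.001]
contact_force: [-0.0, -0.0, -1.2]
width: 0.066
gripper_force: 0.0
```

Run:
```python
from h import *
p,d,ci=snap('wrist','w14.png');W=cloud(d,ci); plates(W,p,.095,.106);board(W)
m=(W[...,2]>.094)&(W[...,2]<.106)&(W[...,1]>.18)&(W[...,1]<.3)&(p.min(-1)>110)&(W[...,0]>.5)&(W[...,0]<.61)
k,lab,st,c=cv2.connectedComponentsWithStats(m.astype(np.uint8));w=W[lab==1+st[1:,4].argmax()];print(len(w),cv2.minEnclosingCircle((w[:,:2]*1000).astype(np.float32)),np.percentile(w[:,2],[2,98]))
for a,b in ((.03,.125),(.19,.29)):
  m=(W[...,0]>.46)&(W[...,0]<.65)&(W[...,1]>a)&(W[...,1]<b)&(W[...,2]>.0965)&(W[...,2]<.106); t=W[m]; print(len(t),cv2.minAreaRect((t[:,:2]*1000).astype(np.float32)))
p2,d2,c2=snap('scene'); p3,d3,c3=snap('top')
plates(cloud(d2,c2),p2)
cv2.imwrite('pics/c14.png',np.hstack([cv2.resize(p[:,:,::-1],(400,300)),cv2.resize(p2[90:300,150:430,::-1],(400,300))]))
```

```text
plate 2030 circ 552.9 82.0 r 28.3 bbox [0.553   0.07745 0.09845] z [0.0988 0.1006]
plate 381 circ 551.1 51.9 r 65.0 bbox [0.5511  0.05225 0.0994 ] z [0.1003 0.1017]
board n [-0.0012 -0.004   1.    ] c [0.5556 0.2221 0.0881] 5248
3409 ((552.5580444335938, 237.63059997558594), 28.24843978881836) [0.09682895 0.10056352]
3342 ((551.5455932617188, 78.9067611694336), (68.67186737060547, 129.77879333496094), 89.08860778808594)
4580 ((553.6533203125, 237.5941162109375), (68.17464447021484, 129.6978302001953), 89.33070373535156)
```

View pics/c14.png

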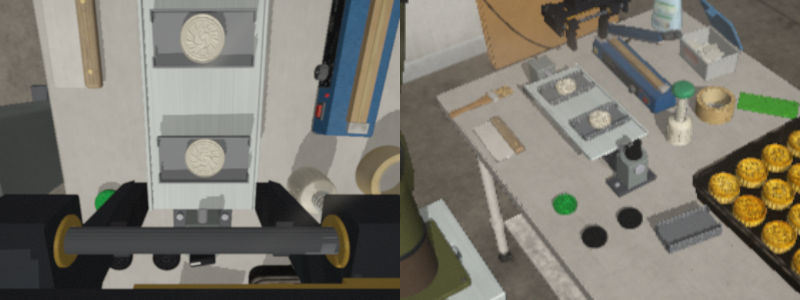

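Run:
```python
from h import *
p,d,ci=snap('wrist');W=cloud(d,ci)
for a,b in ((.03,.125),(.19,.29)):
  m=(W[...,2]>.0965)&(W[...,2]<.103)&(W[...,1]>a)&(W[...,1]<b)&(W[...,0]>.51)&(W[...,0]<.60)
  m&=(p[...,0].astype(int)-p[...,2]>12)
  m=cv2.morphologyEx(m.astype(np.uint8),cv2.MORPH_OPEN,np.ones((5,5)))
  w=W[m>0]; print(len(w),w.mean(0).round(4),w.min(0).round(4),w.max(0).round(4))
s=ctrl.state();print(s['qd'].round(3),s['time'])
```

```text
2312 [0.5531 0.0831 0.0988] [0.5256 0.0548 0.0965] [0.5807 0.1102 0.1017]
3254 [0.5528 0.2378 0.0988] [0.5255 0.2101 0.0965] [0.5805 0.2652 0.1017]
[ 0.004 -0.004  0.009 -0.001  0.002  0.     0.   ] 45.925
```

```bash
python3 -c "
from h import *
print(finish_job())"
```

```text
the job is handed in; nothing more can be done
None
```

The job is handed in at about 46 s: the board is level and clamped, and the two plates present each lie flat in their own tray. One plate is centred and the other sits about 4 mm off centre, close to its tray wall. The two spare trays are still nested.

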